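# Zero the bench comparator on the master, then gauge the brass spacer

## Robot

A 6-joint arm with a two-finger parallel gripper is mounted at the origin on the work surface. World frame = base frame: x ahead of the robot, y to its left, z up, the work surface at z = 0. Lengths are in m, angles in rad, forces in N, time in s.
With the tool pointing down it reaches from about 0.325 to 0.775 m from the base axis. Payload 9.3 kg.
Tool frame: the origin (TCP) lies on the centre line of the jaws, within the pads' length; the fingertips stand 19 mm ahead of it and the grasp point (between the pads) is the TCP; z points along the fingers, y is the direction in which the jaws open and shut (so a half turn about z gives the same grasp; the last joint's range is limited). The gripper opens to 85 mm and grips with 20 to 120 N. Pads are 22 mm wide; open, the fingers measure 114 mm over their backs; the gripper's body (76 mm by 85 mm) begins 54 mm behind the grasp point. The pads swing forward as they close: fully open they stand 13 mm farther back than shut.
Start: joints at [-1.274, 0.259, 0.021, 1.334, 0, 1.418], TCP at [0.239, -0.495, 0.25] pointing down, gripper open.
Joint ranges: [-3.04, 3.04], [-0.91, 1.82], [-1.04, 1.36], [-1.92, 1.95], [-1.52, 1.45], [-3.14, 3.14]. Speed limits (rad/s): [2.22, 2.22, 2.79, 3.14, 3.14, 3.14].

## Interface

Orientations are given as a unit quaternion [w, x, y, z].
In Python, from rig import manip, cams gives the robot as it stands.
- The arm moves only by the tool drive_tool, never from a script. Its argument "steps" is a list of rows, each an object with "xyz": the shift along the tool's x, y, z each as a share of 0.12 m, from -1 to 1, a list of three; "twist": the turn about the tool's z as a share of 60 degrees, from -1 to 1. In form: [{"xyz": [dx, dy, dz], "twist": twist}, ...]. A call has 1 to 12 rows; each row shifts and turns the commanded pose from where the row before left it, along the tool's axes as they then stand; what a row does not reach is not made up. A row lasts 1/12 s, in which the tool goes at most 41.7 mm and 7.16 degrees, less where a joint would pass 70% of its speed; a pose out of reach is approached as far as the arm can. A call with a number of a shift or a turn outside -1 to 1 is refused whole. A call with a gripper value outside its range is refused whole. "gripper" is the opening in per cent of the stroke, from 0 (shut) to 100 (fully open), set as the call begins (left out, the last holds). The fingers move at their own pace and stop on an object; the grip force is fixed at half the most. Time passes only in rows, so rows that do not move let the fingers close. It gives the time, the measured TCP pose, the force and the opening at its end, in the units of the state.
- manip.read_state(): the state, without advancing time (a new reading comes with each control period).
- cams.read_camera(name): name is "side" or "top" or "wrist"; returns (picture, depth): 384x512x3 uint8, red, green, blue; 384x512 float32, m along the optical axis (not along the pixel's ray), 0 where there is no reading.
- cams.get_calibration(name): a dict with "vertical_fov" (degrees; the focal length in pixels is half the picture's height over the tangent of half this angle, whatever the lens; pixels are square), "cx", "cy" (the principal point, pixels), "rvec" (rotation vector, rad) and "tvec" (3), from world to camera coordinates, as OpenCV has them; the wrist camera has in their place "tool_from_camera" (4x4, takes a point from camera to tool coordinates, whose origin is the TCP and whose axes are the flange's). Camera axes: x right, y down, z forward; pixel columns grow to the right and rows downward; lengths in m; the calibration is good to about 2 mm. A picture is of the moment at which its call begins: read the wrist's pose just before it. get_calibration takes no time and is no camera call.
- manip.finish_job(): hands the job in, once; it reports no verdict.
The state is a dict: "t": time; "joint_pos": joint angles; "dq": joint speeds; "joint_efforts": joint torques, N m; "tool_pos": TCP position; "orientation": TCP orientation; "force": force on the tool from outside, world axes, zero at the start; "wrist_torque": the same for the moment, N m; "finger_gap": finger opening in m.
Only numpy, scipy, OpenCV 4.12 (cv2) and the standard library are available. Lean on these libraries where they do the work, as an engineer would, in place of code of your own. Each camera call takes 0.05 s, during which the arm holds its last target. There are 200 camera calls.

## Task

Slide the yellow-topped master block along the anvil under the comparator's sprung roller and push it home against the screw of the red end stop, firmly but gently (about 10 N, never as much as 16), let go of it, and turn the orange knob until the red zero mark lies right under the needle. Then put the master back upright anywhere on the blue mat and push the brass spacer home in its place in the same way, flat on the plate and against anvil and stop, without touching the zero setting again. Never load the roller or stop with 16 N or more, leave the black block, the jar, the aluminium can and the screwdriver where they are, and finish with the spacer released under the roller.

Things in the scene. Friction and masses are not known exactly. Their poses are not given: they have to be found in the camera images.
- master: upright block 50 long (own x) x 30 thick (own y, the gauged size between its two large side faces) x 60 mm high, about 0.3 kg, ground steel with a yellow top; origin at the centre of its underside; either way round is the same
- part: upright block 50 long (own x) x 28 thick (own y, the gauged size between its two large side faces) x 60 mm high, about 0.3 kg, the spacer to be gauged, all brass; origin at the centre of its underside; either way round is the same. 2 mm thinner than the master, so after correct zeroing the needle comes to rest about 0.4 rad anticlockwise of the mark with it
- spare: upright block 50 long (own x) x 32 thick (own y, the gauged size between its two large side faces) x 60 mm high, about 0.2 kg, a bystander, all black; origin at the centre of its underside; either way round is the same. Not to be disturbed
- mat: blue mat lying fixed on the bench, 170 (x) x 270 (y) x 3 mm, the three blocks stand on it in any order; origin at the centre of its underside
- comparator: fixed bench comparator: green plate, own x -125..115, y -140..100 mm, 18 mm thick, origin on its underside. Blocks slide on the plate in own +x along a lane: anvil on the +y side, sprung roller on the -y side, red stop at the +x end. Entry: a block set down with its centre near x -55 mm is clear of the roller. Round dial, face up, 110 mm wide, centred at x 0, y -68, top 38 mm above the underside
- anvil: steel fence bar 130 x 20 x 22 mm high, fixed on the plate, axes parallel to the comparator's. Origin at the foot of its gauging face (which looks to own -y), at plate-top height; the face runs from own x -85 to +45 mm. Shifted by a millimetre or so from run to run
- stop: rigid red end stop 22 x 24 x 22 mm high on the plate, axes parallel to the comparator's, its place along the lane varies. Origin at the foot of its red front face (looks to own -x), at plate-top height. A brass screw head, 17 mm wide, stands 2 to 7 mm out of that face, set differently each run and not reported: home is where a block meets it. Fingers 28 mm or more above the plate clear everything but the knob
- stylus: sprung stylus with free-turning brass roller, 28 mm wide, 12 mm high, at 6 to 18 mm above the plate; origin at the roller's centre. Springs towards the anvil (own +y): 4.5 N at rest plus 0.25 N per mm, 12 mm travel. Stands 4 to 6 mm into the master's path; a block's leading corner pushes it aside; it then holds a released block against the anvil
- needle (a joint): dial needle angle, rad: 0 with the stylus at rest, growing clockwise seen from above by 0.2 rad per mm of stylus travel; same scale and same origin as zero_knob
- zero_knob (a joint): knob angle, rad, 0 to 3.2, growing clockwise seen from above; the dial's white scale with the red mark turns with it one to one, so the mark is under the needle when zero_knob equals needle. Stays where it is left (friction about 0.06 N m)
- knob_grip (a point): grip point of the zero knob, on its axis: orange bar 50 long x 12 wide x 36 mm high, its top 7 mm above this point; free space for fingers down to 20 mm below this point. The bar lies along the comparator's x at knob angle 0 and turns with the knob
- needle_tip (a point): tip end of the black needle, 40 mm from the dial's centre
- zero_mark (a point): middle of the red zero mark on the white scale, 40 mm from the dial's centre
- screwdriver: bystander, not to be disturbed: red-handled screwdriver lying on the bench; origin on its underside
- jar: bystander, not to be disturbed: amber jar 50 mm wide, 70 high; origin at the centre of its underside
- capacitor: bystander, not to be disturbed: upright aluminium can 40 mm wide, 80 high; origin at the centre of its underside

How it is judged:
On the way, in this order (a step that is already met when the one before it is completed fails the run):
1. the master stands in the lane under the roller and is pressed against the stop with more than 6 N (contact force between master and stop above 6 N and contact force between master and stylus above 1 N and angle between master's own z axis and vertical below 0.08 rad), for 0.2 s.
2. with the master home against anvil and stop and let go, the red mark is within 5 mm of the needle's tip and the knob is let go (x of master in the frame of stop between -0.034 and -0.0262 m and y of master in the frame of anvil above -0.0166 m and z of master in the frame of anvil below 0.002 m and angle between master's own z axis and vertical below 0.05 rad and contact force between the fingers and master below 0.1 N and contact force between the fingers and comparator below 0.1 N and horizontal distance between needle_tip and zero_mark below 0.005 m), for 0.3 s.
3. the brass spacer stands in the lane under the roller and is pressed against the stop with more than 6 N (contact force between part and stop above 6 N and contact force between part and stylus above 1 N and angle between part's own z axis and vertical below 0.08 rad), for 0.2 s.
At the end, for the whole second after the job is handed in: The brass spacer stands released and upright on the plate under the roller, at the stop (centre 26.2 to 34 mm before it), within 1.6 mm of the anvil; the needle tip lies 9 to 23 mm from the red mark (16 mm is the true reading); the master stands upright, at rest, centre on the blue mat (x of part in the frame of stop between -0.034 and -0.0262 m and y of part in the frame of anvil above -0.0156 m and z of part in the frame of anvil below 0.002 m and angle between each of part, master's own z axis and vertical below 0.05 rad and contact force between part and stylus above 1 N and linear speed of each of part, master below 0.01 m/s and horizontal distance between needle_tip and zero_mark between 0.009 and 0.023 m and x of master in the frame of mat between -0.085 and 0.085 m and y of master in the frame of mat between -0.135 and 0.135 m and z of master in the frame of mat below 0.006 m); the robot touches nothing.
It fails at once if the stop is loaded with 16 N or more (contact force between stop and anything else above 16 N).
It fails at once if the sprung stylus is loaded with 16 N or more (contact force between stylus and anything else above 16 N).
It fails at once if a bystander (black block, screwdriver, jar, aluminium can) is moved by more than 15 mm (distance of any of spare, screwdriver, jar, capacitor from where it was at the start of the episode above 0.015 m).
It also fails if it takes over 72 s, if anything falls off the work surface, if the arm or the gripper's body presses on something with over 40 N, if the wrist force passes 120 N, or if a joint passes its speed limit or range.

## Working session

There is one attempt and no reset: what is moved stays moved. The work goes in short steps, Python scripts to look and compute and a tool call to move; the robot and the scene stay as the last step left them, time stands still between calls to the robot, and variables do not carry over. Pictures are saved under pics/ and viewed, about 8 in all and at most 12, crops included, and the job is handed in when it is done.

Besides the shell and the picture viewer there is one more tool, called after "Emit:" by a JSON object that holds its "method" and its "body", one argument or row to a line. drive_tool: Moves the arm, as the interface text tells. Its arguments: {"type":"object","properties":{"steps":{"type":"array"},"gripper":{"type":"number"}},"required":["steps"]}

```bash
mkdir -p pics
cat > h.py <<'E'
import numpy as np, cv2
from rig import manip, cams
from scipy.spatial.transform import Rotation as R
def cal(n, st=None):
    c=cams.get_calibration(n); f=192/np.tan(np.radians(c["vertical_fov"])/2)
    if "rvec" in c:
        Rm=cv2.Rodrigues(np.array(c["rvec"],float))[0]; t=np.array(c["tvec"],float).ravel()
        Rw=Rm.T; o=-Rm.T@t
    else:
        q=st["orientation"]; Rt=R.from_quat([q[1],q[2],q[3],q[0]]).as_matrix()
        T=np.array(c["tool_from_camera"]); Rw=Rt@T[:3,:3]; o=Rt@T[:3,3]+np.array(st["tool_pos"])
    return f,c["cx"],c["cy"],Rw,o
def ray(k,uv,z):
    f,cx,cy,Rw,o=k; uv=np.atleast_2d(uv).astype(float)
    d=np.c_[(uv[:,0]-cx)/f,(uv[:,1]-cy)/f,np.ones(len(uv))]@Rw.T
    return o+d*((z-o[2])/d[:,2])[:,None]
def cloud(k,dep):
    f,cx,cy,Rw,o=k; v,u=np.mgrid[:dep.shape[0],:dep.shape[1]]
    p=np.stack([(u-cx)/f*dep,(v-cy)/f*dep,dep],-1)@Rw.T+o
    p[dep==0]=np.nan; return p
def save(n,im): cv2.imwrite("pics/"+n,cv2.cvtColor(im,cv2.COLOR_RGB2BGR))
E
python3 - <<'E'
from h import *
for n in("top","side"):
    print(n,cams.get_calibration(n)); im,d=cams.read_camera(n); np.savez(n+"0.npz",im=im,d=d); save(n+"0.png",im)
    k=cal(n); print(k[4], k[3][:,2])
print(cams.get_calibration("wrist")); print(manip.read_state())
E
```

```text
top {'vertical_fov': 57.88386275967457, 'cx': 257.82455713706844, 'cy': 188.1431027012244, 'rvec': array([ 1.97183666, -2.26276899,  0.22739476]), 'tvec': array([0.10603465, 0.55641099, 0.81432873])}
[0.39405763 0.05254719 0.90880426] [ 0.19720976 -0.02712297 -0.97998605]
side {'vertical_fov': 51.92909280727881, 'cx': 251.13565675878328, 'cy': 186.0967144631129, 'rvec': array([ 0.45520102, -2.81598045,  1.05568315]), 'tvec': array([0.54070864, 0.13933302, 1.11357995])}
[0.329236   0.76581033 0.92573107] [ 0.19603405 -0.62612306 -0.75467912]
{'vertical_fov': 70.64163420601149, 'cx': 253.05320649979006, 'cy': 191.70107527011444, 'tool_from_camera': array([[-8.70237690e-04, -9.63556684e-01, -2.67502821e-01,
         6.79212529e-02],
       [ 9.99999401e-01, -6.60775712e-04, -8.73046173e-04,
        -9.33842118e-04],
       [ 6.64470109e-04, -2.67503421e-01,  9.63556682e-01,
        -1.23912451e-01],
       [ 0.00000000e+00,  0.00000000e+00,  0.00000000e+00,
         1.00000000e+00]])}
{'t': 0.1, 'joint_pos': array([-1.27356543e+00,  2.59151473e-01,  2.08498346e-02,  1.33372586e+00,
        2.02851076e-06,  1.41820151e+00]), 'dq': array([-0.0004747 , -0.00116171,  0.00198132,  0.00033086, -0.00129417,
        0.00237772]), 'joint_efforts': array([ 3.77377379e-03, -5.56692123e+01,  3.45072269e+01,  1.15747107e-02,
       -2.10759436e-04, -7.03907972e-06]), 'tool_pos': array([ 0.23907508, -0.49506451,  0.24972295]), 'orientation': array([-6.14051526e-04,  9.74813361e-01,  2.23021372e-01, -4.34676687e-05]), 'force': array([ 0.31778261, -1.13194236, -0.80220861]), 'wrist_torque': array([-0.02488642,  0.01002983,  0.00302745]), 'finger_gap': 0.08558807806698703}
```

View pics/top0.png

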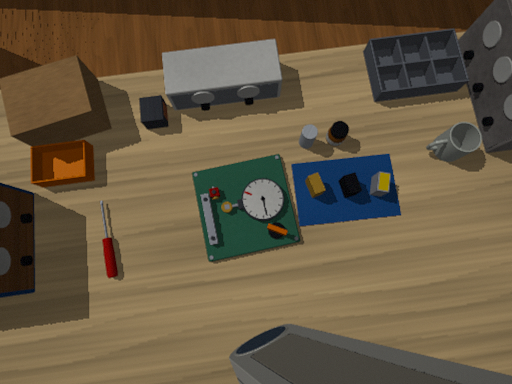

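View pics/side0.png

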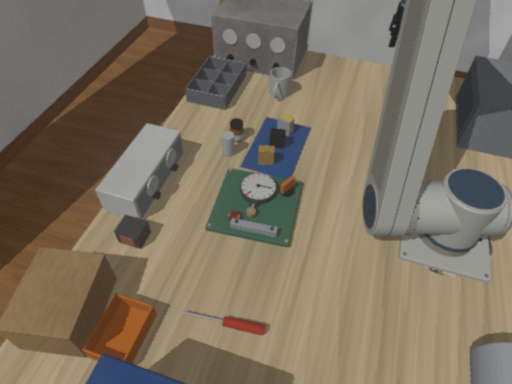

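The top view looks along −z with world +x up. The comparator is centred near (245,207), with the anvil at (209,218), stop at (214,194), dial at (263,200) and knob at (278,230). On the mat are brass (316,184), black (350,184) and master (381,184). The side view agrees.

Run:
```python
from h import *
k=cal("top"); D=np.load("top0.npz"); C=cloud(k,D["d"])
for n,u,v,z in [("anvil",209,218,.04),("stop",214,194,.04),("dial",263,200,.038),("knob",278,230,.05),("c1",193,172,.018),("c2",281,156,.018),("c3",299,236,.018),("c4",211,259,.018),("brass",316,184,.063),("black",350,184,.063),("master",383,182,.063),("jar",339,131,.07),("can",309,130,.08)]:
    print(n,ray(k,[u,v],z)[0].round(3),C[v,u].round(3))
```

```text
anvil [0.51 0.16 0.04] [0.51  0.161 0.037]
stop [0.569 0.141 0.04 ] [nan nan nan]
dial [0.537 0.02  0.038] [0.537 0.02  0.037]
knob [ 0.456 -0.006  0.05 ] [ 0.455 -0.005  0.066]
c1 [0.64  0.192 0.018] [0.641 0.192 0.016]
c2 [ 0.652 -0.045  0.018] [ 0.657 -0.048 -0.002]
c3 [ 0.436 -0.059  0.018] [ 0.437 -0.062 -0.003]
c4 [0.409 0.169 0.018] [0.409 0.169 0.018]
brass [ 0.555 -0.116  0.063] [ 0.555 -0.116  0.062]
black [ 0.543 -0.2    0.063] [ 0.544 -0.2    0.061]
master [ 0.537 -0.282  0.063] [ 0.537 -0.283  0.061]
jar [ 0.682 -0.196  0.07 ] [ 0.682 -0.196  0.07 ]
can [ 0.691 -0.119  0.08 ] [ 0.693 -0.12   0.075]
```

Emit:
{"method": "drive_tool", "body": {
  "steps": [
    {"xyz":[0,0,0],"twist":0.1075},
    {"xyz":[0,0,0],"twist":0.1075},
    {"xyz":[0,0,0],"twist":0.1075},
    {"xyz":[0,0,0],"twist":0.1075},
    {"xyz":[0.172,-0.237,-0.026],"twist":0},
    {"xyz":[0.172,-0.237,-0.026],"twist":0},
    {"xyz":[0.172,-0.237,-0.026],"twist":0},
    {"xyz":[0.172,-0.237,-0.026],"twist":0},
    {"xyz":[0.172,-0.237,-0.026],"twist":0},
    {"xyz":[0.172,-0.237,-0.026],"twist":0},
    {"xyz":[0.172,-0.237,-0.026],"twist":0},
    {"xyz":[0.172,-0.237,-0.026],"twist":0}
  ],
  "gripper": 100
}}

```text
t: 1.1
tool_pos: [0.4049, -0.2662, 0.2752]
orientation: [-0.0, 1.0, -0.0, -0.0]
force: [0.3, -0.6, 0.2]
finger_gap: 0.0854
```

Emit:
{"method": "drive_tool", "body": {
  "steps": [
    {"xyz":[0.172,-0.237,-0.026],"twist":0},
    {"xyz":[0.172,-0.237,-0.026],"twist":0},
    {"xyz":[0.172,-0.237,-0.026],"twist":0},
    {"xyz":[0.172,-0.237,-0.026],"twist":0},
    {"xyz":[0.172,-0.237,-0.026],"twist":0},
    {"xyz":[0.172,-0.237,-0.026],"twist":0},
    {"xyz":[0.172,-0.237,-0.026],"twist":0},
    {"xyz":[0.172,-0.237,-0.026],"twist":0},
    {"xyz":[0,0,0],"twist":0},
    {"xyz":[0,0,0],"twist":0},
    {"xyz":[0,0,0],"twist":0}
  ]
}}

```text
t: 2.02
tool_pos: [0.5693, -0.0404, 0.2997]
orientation: [0.0, 1.0, 0.0, -0.001]
force: [1.1, -0.4, -0.1]
finger_gap: 0.0854
```

Run:
```python
from h import *
st=manip.read_state(); im,d=cams.read_camera("wrist"); np.savez("w1.npz",im=im,d=d,st=np.array(st,dtype=object)); save("w1.png",im)
print(st["tool_pos"],st["orientation"],st["force"],st["joint_pos"],st["t"])
```

```text
[ 0.56934603 -0.04037238  0.29967366] [ 1.52336703e-05  9.99999814e-01  1.17576696e-04 -5.98303279e-04] [ 1.09556547 -0.43862511 -0.14084162] [-2.17646997e-01  2.87594439e-01  1.86329690e-01  1.47069334e+00
 -2.88271636e-04  2.92371067e+00] 2.0167
```

View pics/w1.png

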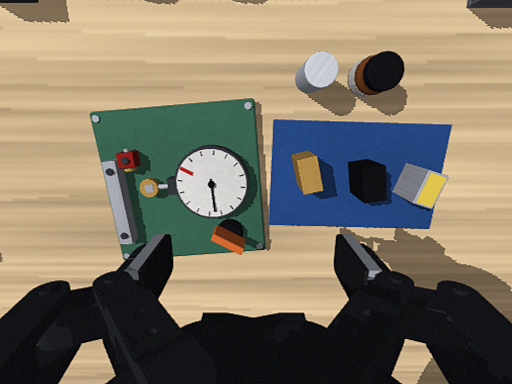

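The wrist view shows the anvil (118,203), stop (126,160), roller (149,188), dial (211,183) with needle pointing down and red mark at (186,171), and knob bar (228,237). Brass is at (307,172), black at (367,181) and the master top at (430,188).

Run:
```python
from h import *
D=np.load("w1.npz",allow_pickle=True); st=D["st"].item(); k=cal("wrist",st); im=D["im"]; C=cloud(k,D["d"]); Z=C[...,2]
def rect(m,n):
    m=cv2.morphologyEx(m.astype(np.uint8),cv2.MORPH_OPEN,np.ones((2,2)))
    nn,l,s,_=cv2.connectedComponentsWithStats(m); 
    for i in range(1,nn):
        if s[i,4]<30: continue
        P=C[l==i]; r=cv2.minAreaRect((P[:,:2]*1000).astype(np.float32)); 
        print(n,"c",np.round(r[0],1),"sz",np.round(r[1],1),"ang",round(r[2],1),"z",np.round(np.percentile(P[:,2],[5,50,95])*1000,1),"px",s[i,4], im[l==i].mean(0).round())
H=cv2.cvtColor(im,cv2.COLOR_RGB2HSV); roi=np.zeros(Z.shape,bool); roi[95:265,85:275]=1; mat=np.zeros(Z.shape,bool); mat[110:235,275:455]=1
rect(roi&(H[...,0]>40)&(H[...,0]<90)&(H[...,1]>90)&(Z<.03),"plate")
rect((Z>.054)&(Z<.072)&mat,"block")
gray=(H[...,1]<70)&(H[...,2]>90)
sub=roi.copy(); sub[:,140:]=0
rect(sub&(Z>.035)&(Z<.046)&gray,"anvil")
red=((H[...,0]<8)|(H[...,0]>172))&(H[...,1]>150)
rect(roi&red&(Z>.03)&(Z<.05),"red")
rect(roi&(H[...,0]>3)&(H[...,0]<20)&(H[...,1]>150)&(Z>.058),"knob")
rect(roi&(Z>.024)&(Z<.05)&(H[...,0]>15)&(H[...,0]<35)&(H[...,1]>80),"roller")
rect(mat&(H[...,0]>100)&(H[...,0]<125)&(H[...,1]>100)&(Z<.02),"mat")
rect(roi&(Z>.033)&(Z<.043)&~sub&gray,"dial")
```

```text
plate c [nan nan] sz [0. 0.] ang 0.0 z [nan nan nan] px 14099 [54. 95. 76.]
block c [ 550.7 -125.1] sz [77.1 35.8] ang 26.0 z [nan nan nan] px 778 [163. 130.  73.]
block c [ 536.6 -221.7] sz [90.8 30. ] ang 32.2 z [nan nan nan] px 913 [17. 18. 23.]
block c [ 527.7 -306.1] sz [80.4 57.2] ang 72.3 z [nan nan nan] px 891 [198. 181. 108.]
anvil c [504.8 161.1] sz [139.9  19.1] ang 4.9 z [nan nan nan] px 985 [151. 153. 162.]
red c [574.8 143.8] sz [24.3 28.3] ang 6.1 z [28.7 40.  41.6] px 261 [107.  27.  24.]
red c [560.1  56.3] sz [17.6  4.3] ang 60.2 z [39.1 39.9 41.1] px 34 [174.  43.  41.]
knob c [440.9  -2.2] sz [65.  45.3] ang 60.5 z [nan nan nan] px 333 [174.  89.  42.]
roller c [558.9 143.3] sz [ 6.6 22. ] ang 24.7 z [17.6 31.6 38. ] px 34 [102.  88.  50.]
roller c [531.6 114.9] sz [25.2 34. ] ang 78.9 z [nan nan nan] px 222 [147. 121.  71.]
mat c [ 595.1 -240.5] sz [315.2 129.8] ang 55.9 z [nan nan nan] px 13309 [ 37.  69. 124.]
dial c [nan nan] sz [0. 0.] ang 0.0 z [nan nan nan] px 3614 [203. 201. 200.]
dial c [532.9 113.5] sz [12.3 12.6] ang 9.5 z [35.9 37.3 38.3] px 69 [160. 154. 150.]
dial c [535.9  93.3] sz [ 5.1 15.3] ang 2.6 z [32.2 34.  38.2] px 30 [148. 150. 159.]
```

```bash
cat >> h.py <<'E'
def rect(k,m,C,im,n,z=None,minpx=30):
    m=(m&np.isfinite(C[...,2])).astype(np.uint8)
    nn,l,s,_=cv2.connectedComponentsWithStats(m,connectivity=4)
    for i in range(1,nn):
        if s[i,4]<minpx: continue
        v,u=np.nonzero(l==i); P=C[l==i]; zz=np.median(P[:,2]) if z is None else z
        Q=ray(k,np.c_[u,v],zz)[:,:2]*1000
        r=cv2.minAreaRect(Q.astype(np.float32)); cov=np.linalg.eigh(np.cov(Q.T)); a=np.degrees(np.arctan2(*cov[1][::-1,1]))
        print(n,"c",np.round(r[0],1),"mean",Q.mean(0).round(1),"sz",np.round(r[1],1),"ang",round(r[2],1),"pca",a.round(1),"L",(np.sqrt(12*cov[0])).round(1),"z",np.round(np.percentile(P[:,2],[5,50,95])*1000,1),"px",s[i,4], im[l==i].mean(0).round())
E
python3 - <<'E'
from h import *
D=np.load("w1.npz",allow_pickle=True); st=D["st"].item(); k=cal("wrist",st); im=D["im"]; C=cloud(k,D["d"]); Z=C[...,2]
H=cv2.cvtColor(im,cv2.COLOR_RGB2HSV); roi=np.zeros(Z.shape,bool); roi[95:265,85:275]=1; mat=np.zeros(Z.shape,bool); mat[110:235,275:455]=1
g=lambda m,n,z=None,p=30: rect(k,m,C,im,n,z,p)
for b,(u,v) in dict(brass=(307,165),black=(367,173),master=(432,188)).items():print(b,Z[v-6:v+7:3,u-6:u+7:3].round(3).tolist())
g(mat&(Z>.0605)&(Z<.067),"block",.063)
gray=(H[...,1]<70)&(H[...,2]>90); sub=roi.copy(); sub[:,140:]=0
g(sub&(Z>.037)&(Z<.045)&gray,"anvil",.040)
red=((H[...,0]<8)|(H[...,0]>172))&(H[...,1]>150)
g(roi&red&(Z>.037)&(Z<.045),"red",.040,20)
g(roi&(H[...,0]>3)&(H[...,0]<20)&(H[...,1]>150)&(Z>.05),"knob")
g(roi&(Z>.025)&(Z<.045)&(H[...,0]>15)&(H[...,0]<35)&(H[...,1]>80),"roller",.036)
g((H[...,0]>100)&(H[...,0]<125)&(H[...,1]>100)&(Z<.02),"mat",.003,500)
g(roi&(Z>.033)&(Z<.043)&~sub&gray,"dial",.038,200)
g(roi&(H[...,0]>40)&(H[...,0]<90)&(H[...,1]>90)&(Z<.03)&(Z>.01),"plate",.018,500)
E
```

```text
brass [[0.062, 0.063, 0.063, 0.064, 0.063], [0.064, 0.063, 0.064, 0.063, 0.063], [0.063, 0.063, 0.064, 0.064, 0.065], [0.064, 0.063, 0.064, 0.065, 0.064], [0.063, 0.065, 0.063, 0.062, 0.064]]
black [[0.054, 0.058, 0.062, 0.063, 0.063], [0.058, 0.064, 0.064, 0.064, 0.064], [0.058, 0.063, 0.064, 0.065, 0.063], [0.056, 0.063, 0.064, 0.063, 0.063], [0.057, 0.065, 0.064, 0.063, 0.065]]
master [[0.065, 0.063, 0.064, 0.063, 0.064], [0.064, 0.064, 0.063, 0.064, 0.064], [0.064, 0.063, 0.064, 0.063, 0.064], [0.065, 0.064, 0.063, 0.062, 0.064], [0.063, 0.064, 0.063, 0.064, 0.062]]
block c [ 559.9 -116.7] mean [ 560.3 -116.7] sz [50.1 27.9] ang 13.6 pca -166.4 L [27.9 50.1] z [62.1 63.6 64.8] px 742 [172. 135.  72.]
block c [ 547.3 -205.1] mean [ 547.7 -205.4] sz [50.2 32.7] ang 8.3 pca -171.4 L [32.3 49.8] z [62.1 63.6 64.9] px 832 [16. 16. 20.]
block c [ 539.9 -282.9] mean [ 540.3 -283.2] sz [31.7 49.7] ang 72.3 pca 162.1 L [31.1 49.7] z [61.8 63.5 65. ] px 787 [204. 186. 105.]
anvil c [511.3 162.8] mean [513.8 162.9] sz [129.8  19.2] ang 4.7 pca -175.3 L [ 19.8 125.2] z [39.2 40.4 41.6] px 98
[... 370 characters left out ...]
67.3 69.2] px 411 [161.  79.  35.]
roller c [563.1 138.5] mean [563.3 138.2] sz [ 4.1 16.9] ang 7.1 pca 96.7 L [ 4.2 17.3] z [31.1 36.3 38. ] px 34 [127. 100.  52.]
roller c [536.  113.8] mean [536.5 113.7] sz [29.  27.5] ang 90.0 pca 137.6 L [26.4 29.7] z [30.  36.1 37.7] px 222 [158. 123.  65.]
mat c [ 544.  -201.1] mean [ 551.3 -193.9] sz [268.2 169.1] ang 88.4 pca 92.9 L [186.2 267.9] z [1.8 3.2 4.5] px 13691 [ 35.  68. 125.]
dial c [541.6  22.6] mean [543.1  21.9] sz [103. 101.] ang 90.0 pca 130.0 L [88.9 91.1] z [38.  39.3 40.6] px 3616 [208. 206. 205.]
plate c [533.9  68.8] mean [558.7  67.4] sz [236.5 236.3] ang 4.6 pca -160.4 L [230.8 253. ] z [17.  18.3 19.7] px 14135 [53. 94. 76.]
```

Emit:
{"method": "drive_tool", "body": {
  "steps": [
    {"xyz":[0,0,0],"twist":-0.1126},
    {"xyz":[0,0,0],"twist":-0.1126},
    {"xyz":[0,0,0],"twist":-0.1126},
    {"xyz":[0,0,0],"twist":-0.1126},
    {"xyz":[0,0,0],"twist":-0.1126},
    {"xyz":[0,0,0],"twist":-0.1126},
    {"xyz":[0,0,0],"twist":-0.1126},
    {"xyz":[0,0,0],"twist":-0.1126},
    {"xyz":[0,0,0],"twist":-0.1126},
    {"xyz":[0,0,0],"twist":-0.1126},
    {"xyz":[0,0,0],"twist":-0.1126},
    {"xyz":[0,0,0],"twist":-0.1126}
  ],
  "gripper": 60
}}

```text
t: 3.07
tool_pos: [0.5689, -0.0418, 0.3004]
orientation: [0.0, 0.759, 0.651, -0.0]
force: [-0.8, 0.5, -0.4]
finger_gap: 0.0514
```

Emit:
{"method": "drive_tool", "body": {
  "steps": [
    {"xyz":[0,0,0],"twist":-0.1126},
    {"xyz":[0,0,0],"twist":-0.1126},
    {"xyz":[0,0,0],"twist":-0.1126},
    {"xyz":[0,0,0],"twist":-0.1126},
    {"xyz":[0,0,0],"twist":-0.1126},
    {"xyz":[0,0,0],"twist":-0.1126},
    {"xyz":[0,0,0],"twist":-0.1126},
    {"xyz":[0,0,0],"twist":-0.1126},
    {"xyz":[0,0,0],"twist":-0.1126},
    {"xyz":[0,0,0],"twist":-0.1126},
    {"xyz":[0,0,0],"twist":-0.1126},
    {"xyz":[0,0,0],"twist":-0.1126}
  ]
}}

```text
t: 4.07
tool_pos: [0.5688, -0.0418, 0.3004]
orientation: [-0.0, 0.154, 0.988, -0.0]
force: [-0.1, 0.1, 0.2]
finger_gap: 0.0512
```

Emit:
{"method": "drive_tool", "body": {
  "steps": [
    {"xyz":[-0.049,-0.25,0.08],"twist":0},
    {"xyz":[-0.049,-0.25,0.08],"twist":0},
    {"xyz":[-0.049,-0.25,0.08],"twist":0},
    {"xyz":[-0.049,-0.25,0.08],"twist":0},
    {"xyz":[-0.049,-0.25,0.08],"twist":0},
    {"xyz":[-0.049,-0.25,0.08],"twist":0},
    {"xyz":[-0.049,-0.25,0.08],"twist":0},
    {"xyz":[-0.049,-0.25,0.08],"twist":0},
    {"xyz":[0,0,0],"twist":0},
    {"xyz":[0,0,0],"twist":0},
    {"xyz":[0,0,0],"twist":0}
  ]
}}

```text
t: 4.98
tool_pos: [0.5398, -0.2838, 0.2236]
orientation: [-0.0, 0.156, 0.988, 0.0]
force: [-0.4, -0.2, 0.0]
finger_gap: 0.0514
```

```bash
cat >> h.py <<'E'
def psi_of(st):
    q=st["orientation"]; X=R.from_quat([q[1],q[2],q[3],q[0]]).as_matrix()[:,0]; return np.degrees(np.arctan2(X[1],X[0]))
def delta(st,x,y,z,psi=None):
    "shift in tool axes (mm) and shares to world target (mm)"
    q=st["orientation"]; Rt=R.from_quat([q[1],q[2],q[3],q[0]]).as_matrix()
    d=Rt.T@(np.array([x,y,z])/1000-np.array(st["tool_pos"]))
    tw=0 if psi is None else -((psi-psi_of(st)+180)%360-180)
    print("shift mm",(d*1000).round(1),"shares",(d/.12).round(3),"twist deg",round(tw,2),"share",round(tw/60,4)); return d
def snap(name):
    st=manip.read_state(); im,d=cams.read_camera("wrist"); k=cal("wrist",st); C=cloud(k,d); save(name+".png",im)
    np.savez(name+".npz",im=im,d=d,st=np.array(st,dtype=object))
    return st,k,im,C,cv2.cvtColor(im,cv2.COLOR_RGB2HSV)
def blocks(k,C,im): rect(k,(C[...,2]>.0605)&(C[...,2]<.067),C,im,"block",.063,300)
E
python3 - <<'E'
from h import *
st,k,im,C,H=snap("w2"); print(st["t"],st["tool_pos"],psi_of(st),st["joint_pos"])
blocks(k,C,im)
delta(st,540,-283,53)
E
```

```text
4.9833 [ 0.53980987 -0.28383408  0.22362754] 162.00199638626867 [-6.21666713e-01  3.69688107e-01  1.15832260e-01  1.31715303e+00
  1.78021563e-04 -3.07542292e-01]
block c [ 558.9 -117.1] mean [ 558.5 -116.9] sz [50.3 28.7] ang 13.8 pca -166.2 L [28.4 50.2] z [62.1 63.6 64.9] px 1305 [224. 188. 105.]
block c [ 546.4 -205.6] mean [ 545.8 -205.5] sz [49.9 31.9] ang 9.0 pca -171.0 L [31.9 49.8] z [62.3 63.7 64.9] px 1393 [26. 27. 31.]
block c [ 539.2 -283.2] mean [ 538.7 -283. ] sz [29.6 48.7] ang 71.9 pca 162.6 L [29.9 49.6] z [62.3 63.6 64.9] px 1247 [216. 202. 114.]
shift mm [1.000e-01 8.000e-01 1.706e+02] shares [0.    0.007 1.422] twist deg 0 share 0.0
```

Emit:
{"method": "drive_tool", "body": {
  "steps": [
    {"xyz":[0,0.007,0.237],"twist":0},
    {"xyz":[0,0,0.237],"twist":0},
    {"xyz":[0,0,0.237],"twist":0},
    {"xyz":[0,0,0.237],"twist":0},
    {"xyz":[0,0,0.237],"twist":0},
    {"xyz":[0,0,0.237],"twist":0},
    {"xyz":[0,0,0],"twist":0}
  ]
}}

```text
t: 5.62
tool_pos: [0.5389, -0.2799, 0.0485]
orientation: [-0.003, 0.155, 0.988, 0.002]
force: [-1.3, 0.4, 0.1]
finger_gap: 0.0508
```

Emit:
{"method": "drive_tool", "body": {
  "steps": [
    {"xyz":[0,0,0],"twist":0},
    {"xyz":[0,0,0],"twist":0},
    {"xyz":[0,0,0],"twist":0},
    {"xyz":[0,0,0],"twist":0},
    {"xyz":[0,0,0],"twist":0},
    {"xyz":[0,0,0],"twist":0}
  ],
  "gripper": 0
}}

```text
t: 6.12
tool_pos: [0.5419, -0.2828, 0.0548]
orientation: [0.002, 0.155, 0.988, -0.0]
force: [0.4, 2.6, 7.4]
finger_gap: 0.0292
```

```bash
cat >> h.py <<'E'
YAW=np.radians(4.7); O=np.array([537.2,89.2])
def own(x,y): 
    c,s=np.cos(YAW),np.sin(YAW); return O+np.array([c*x-s*y,s*x+c*y])
def toown(p):
    c,s=np.cos(YAW),np.sin(YAW); d=np.array(p)-O; return np.array([c*d[0]+s*d[1],-s*d[0]+c*d[1]])
E
python3 - <<'E'
from h import *
st=manip.read_state(); print(st["t"],st["tool_pos"],psi_of(st),st["force"],st["finger_gap"])
x,y=own(-60,65.5-15-1.5); print(x,y)
delta(st,x,y,130,184.7)
E
```

```text
6.1167 [ 0.5418566  -0.28284975  0.05475702] 162.1253450601481 [0.38404042 2.63018476 7.38962807] 0.02916224017400427
473.38676986804586 133.11892143628134
shift mm [192.6 374.8 -76.1] shares [ 1.605  3.124 -0.634] twist deg -22.57 share -0.3762
```

Emit:
{"method": "drive_tool", "body": {
  "steps": [
    {"xyz":[0,0,-0.15],"twist":0},
    {"xyz":[0,0,-0.22],"twist":0},
    {"xyz":[0,0,-0.22],"twist":0},
    {"xyz":[0,0,-0.22],"twist":0},
    {"xyz":[0,0,0],"twist":-0.094},
    {"xyz":[0,0,0],"twist":-0.094},
    {"xyz":[0,0,0],"twist":-0.094},
    {"xyz":[0,0,0],"twist":-0.094},
    {"xyz":[0,0,0],"twist":0},
    {"xyz":[0,0,0],"twist":0}
  ]
}}

```text
t: 6.95
tool_pos: [0.5409, -0.2824, 0.1503]
orientation: [0.0, -0.039, 0.999, -0.0]
force: [0.8, -0.5, -3.5]
finger_gap: 0.0295
```

Run:
```python
from h import *
st=manip.read_state(); print(st["t"],st["tool_pos"],psi_of(st),st["force"],st["finger_gap"])
x,y=own(-60,65.5-15-1.5); print(x,y)
delta(st,x,y,150,184.7)
```

```text
6.95 [ 0.54086213 -0.28241182  0.15026329] -175.49993493092572 [ 0.81039392 -0.50639399 -3.45182423] 0.029532222523342262
473.38676986804586 133.11892143628134
shift mm [3.470e+01 4.195e+02 2.000e-01] shares [2.890e-01 3.496e+00 2.000e-03] twist deg -0.2 share -0.0033
```

Emit:
{"method": "drive_tool", "body": {
  "steps": [
    {"xyz":[0.024,0.29,0],"twist":0},
    {"xyz":[0.024,0.291,0],"twist":0},
    {"xyz":[0.024,0.291,0],"twist":0},
    {"xyz":[0.024,0.291,0],"twist":0},
    {"xyz":[0.024,0.291,0],"twist":0},
    {"xyz":[0.024,0.291,0],"twist":0},
    {"xyz":[0.024,0.291,0],"twist":0},
    {"xyz":[0.024,0.291,0],"twist":0},
    {"xyz":[0.024,0.291,0],"twist":0},
    {"xyz":[0.024,0.291,0],"twist":0},
    {"xyz":[0.024,0.291,0],"twist":0},
    {"xyz":[0.025,0.295,0],"twist":0}
  ]
}}

```text
t: 7.95
tool_pos: [0.4716, 0.1343, 0.1504]
orientation: [0.0, -0.039, 0.999, 0.0]
force: [0.9, 0.1, -2.6]
finger_gap: 0.0287
```

Emit:
{"method": "drive_tool", "body": {
  "steps": [
    {"xyz":[0,0,0],"twist":0},
    {"xyz":[0,0,0],"twist":0},
    {"xyz":[0,0,0],"twist":0}
  ]
}}

```text
t: 8.2
tool_pos: [0.4722, 0.1328, 0.1501]
orientation: [0.0, -0.04, 0.999, -0.0]
force: [0.9, -0.4, -3.4]
finger_gap: 0.0291
```

```bash
cat >> h.py <<'E'
def comp(k,C,im,H,minpx=40):
    Z=C[...,2]; g=lambda m,n,z=None,p=minpx: rect(k,m,C,im,n,z,p)
    gray=(H[...,1]<70)&(H[...,2]>90); red=((H[...,0]<8)|(H[...,0]>172))&(H[...,1]>150)
    g((Z>.037)&(Z<.044)&gray,"anvil/dial",.040,150)
    g(red&(Z>.037)&(Z<.045),"red",.040)
    g((H[...,0]>3)&(H[...,0]<20)&(H[...,1]>150)&(Z>.065)&(Z<.072),"knob",.068)
    g((Z>.025)&(Z<.045)&(H[...,0]>15)&(H[...,0]<35)&(H[...,1]>80),"roller",.036)
E
python3 - <<'E'
from h import *
st,k,im,C,H=snap("w3"); print(st["t"],st["tool_pos"],psi_of(st),st["force"])
comp(k,C,im,H)
E
```

```text
8.2 [0.47215663 0.13283903 0.15012389] -175.3841474304134 [ 0.94843042 -0.37340284 -3.35500627]
anvil/dial c [471.8 160.7] mean [465.2 162.6] sz [51.1 19.4] ang 5.6 pca -164.5 L [16.  50.8] z [39.2 40.3 41.5] px 662 [168. 171. 180.]
anvil/dial c [528.8  17.5] mean [528.7  18. ] sz [ 74.6 102.7] ang 20.5 pca 110.0 L [63.8 96. ] z [38.1 39.1 40.2] px 5583 [212. 210. 209.]
knob c [457.8  -0. ] mean [457.7  -0.5] sz [50.2 13. ] ang 61.4 pca 61.6 L [12.5 49.7] z [66.  68.  69.1] px 1015 [194.  96.  44.]
roller c [ 555.5 -102. ] mean [557.9 -99.8] sz [55.9 23.3] ang 12.7 pca 179.5 L [17.1 49.4] z [25.9 33.2 43.4] px 747 [114.  88.  46.]
```

View pics/w3.png

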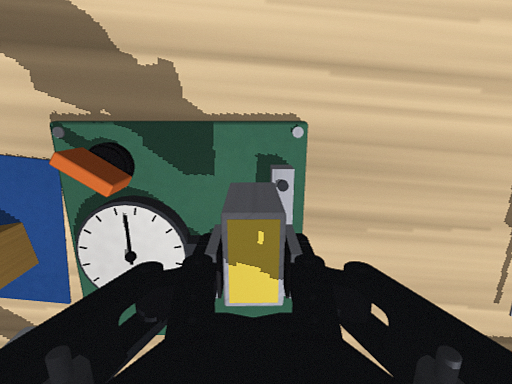

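Run:
```python
from h import *
D0=np.load("w3.npz",allow_pickle=True); D1=np.load("w1.npz",allow_pickle=True)
for D,x0,x1 in ((D0,-84,-62),(D1,-80,35)):
    st=D["st"].item(); k=cal("wrist",st); im=D["im"]; C=cloud(k,D["d"]); Z=C[...,2]; H=cv2.cvtColor(im,cv2.COLOR_RGB2HSV)
    m=(Z>.037)&(Z<.044)&(H[...,1]<70)&(H[...,2]>60); v,u=np.nonzero(m); Q=ray(k,np.c_[u,v],.040)[:,:2]*1000
    W=np.array([toown(q) for q in Q]); W=W[(W[:,1]>60)&(W[:,1]<95)]
    print("x range",np.percentile(W[:,0],[1,99]))
    for a in np.linspace(x0,x1,6)[:-1]:
        s=W[(W[:,0]>a)&(W[:,0]<a+(x1-x0)/5)]; print(a.round(),len(s),np.percentile(s[:,1],[1,50,99]).round(1))
# block in hand
st=D0["st"].item();k=cal("wrist",st);C=cloud(k,D0["d"]);im=D0["im"];H=cv2.cvtColor(im,cv2.COLOR_RGB2HSV)
rect(k,(H[...,0]>20)&(H[...,0]<35)&(H[...,1]>150)&(C[...,2]>.14),C,im,"top",None,200)
print(toown(st["tool_pos"][:2]*1000))
```

```text
x range [-85.6154106    6.86660741]
-84.0 115 [66.5 76.2 85.9]
-80.0 113 [66.6 76.3 86. ]
-75.0 76 [66.6 78.2 85.3]
-71.0 58 [70.3 79.7 85.5]
-66.0 57 [72.2 79.4 85.7]
x range [-82.7329817   44.37973873]
-80.0 153 [61.4 71.7 82.3]
-57.0 191 [61.5 72.2 82.2]
-34.0 200 [61.6 72.6 82.3]
-11.0 208 [61.4 72.3 82.1]
12.0 185 [61.6 71.1 82.2]
top c [470.8 133.7] mean [469.9 133.7] sz [43.9 23.6] ang 4.6 pca -175.9 L [23.5 43.7] z [158.4 159.4 160.3] px 4109 [170. 149.  56.]
[-61.24894017  48.82185025]
```

Run:
```python
from h import *
for f in("w1","w3"):
    D=np.load(f+".npz",allow_pickle=True); st=D["st"].item(); k=cal("wrist",st); im=D["im"]; C=cloud(k,D["d"]); Z=C[...,2]; H=cv2.cvtColor(im,cv2.COLOR_RGB2HSV)
    m=(Z>.037)&(Z<.044)&(H[...,1]<70)&(H[...,2]>60)
    print(st["tool_pos"]); rect(k,m,C,im,f,.040,300)
    v,u=np.nonzero(m); Q=ray(k,np.c_[u,v],.040)[:,:2]*1000
    W=np.array([toown(q) for q in Q]); s=(W[:,1]>60)&(W[:,1]<95)&(abs(W[:,0]+20)<70)
    print(Q[s].mean(0),W[s].mean(0),toown(Q[s].mean(0)),O,YAW,u[s].min(),u[s].max(),v[s].min(),v[s].max())
```

```text
[ 0.56934603 -0.04037238  0.29967366]
w1 c [542.3  19.5] mean [543.9  19.3] sz [102.3 103.2] ang 85.6 pca 140.7 L [89.5 90.9] z [37.8 39.2 40.5] px 3717 [204. 202. 201.]
w1 c [512.1 159.3] mean [515.  159.8] sz [129.6  21.2] ang 4.6 pca -175.4 L [ 20.9 126.7] z [38.6 40.  41.3] px 1070 [153. 155. 164.]
[514.86948074 159.75156467] [-16.47454037  72.14405649] [-16.47454037  72.14405649] [537.2  89.2] 0.08203047484373349 102 133 160 243
[0.47215663 0.13283903 0.15012389]
w3 c [471.3 160.6] mean [464.5 162.3] sz [52.  19.4] ang 5.6 pca -164.4 L [16.2 51. ] z [39.1 40.2 41.5] px 700 [163. 165. 174.]
w3 c [528.2  19. ] mean [528.5  18.3] sz [ 74.7 106. ] ang 20.5 pca 109.3 L [64.1 97. ] z [38.  39.1 40.2] px 5726 [208. 207. 205.]
[465.48564835 162.275077  ] [-65.4855412  78.7055208] [-65.4855412  78.7055208] [537.2  89.2] 0.08203047484373349 272 294 168 295
```

```bash
for i in 1 2; do python3 - <<'E'
from h import *
for i in range(2):
    c=cams.get_calibration("wrist"); print(c["cx"],c["cy"],c["vertical_fov"]); print(np.array(c["tool_from_camera"]).round(5).tolist())
c=cams.get_calibration("top");print(c["cx"],c["tvec"])
E
done
```

```text
253.05320649979006 191.70107527011444 70.64163420601149
[[-0.00087, -0.96368, -0.26705, 0.06779], [1.0, -0.00099, 0.00032, 0.00096], [-0.00058, -0.26705, 0.96368, -0.12391], [0.0, 0.0, 0.0, 1.0]]
253.05320649979006 191.70107527011444 70.64163420601149
[[-0.00087, -0.96368, -0.26705, 0.06779], [1.0, -0.00099, 0.00032, 0.00096], [-0.00058, -0.26705, 0.96368, -0.12391], [0.0, 0.0, 0.0, 1.0]]
257.82455713706844 [0.10603465 0.55641099 0.81432873]
253.05320649979006 191.70107527011444 70.64163420601149
[[-0.00087, -0.96368, -0.26705, 0.06779], [1.0, -0.00099, 0.00032, 0.00096], [-0.00058, -0.26705, 0.96368, -0.12391], [0.0, 0.0, 0.0, 1.0]]
253.05320649979006 191.70107527011444 70.64163420601149
[[-0.00087, -0.96368, -0.26705, 0.06779], [1.0, -0.00099, 0.00032, 0.00096], [-0.00058, -0.26705, 0.96368, -0.12391], [0.0, 0.0, 0.0, 1.0]]
257.82455713706844 [0.10603465 0.55641099 0.81432873]
```

Emit:
{"method": "drive_tool", "body": {
  "steps": [
    {"xyz":[0,0,0.16],"twist":0},
    {"xyz":[0,0,0.16],"twist":0},
    {"xyz":[0,0,0.16],"twist":0},
    {"xyz":[0,0,0.14],"twist":0},
    {"xyz":[0,0,0.02],"twist":0},
    {"xyz":[0,0,0],"twist":0},
    {"xyz":[0,0,0.01],"twist":0},
    {"xyz":[0,0,0.01],"twist":0},
    {"xyz":[0,0,0],"twist":0},
    {"xyz":[0,0,0],"twist":0}
  ]
}}

```text
t: 9.08
tool_pos: [0.4725, 0.1327, 0.0714]
orientation: [0.001, -0.041, 0.999, 0.0]
force: [-0.1, 0.2, -2.8]
finger_gap: 0.0289
```

Emit:
{"method": "drive_tool", "body": {
  "steps": [
    {"xyz":[0,0,0.008],"twist":0},
    {"xyz":[0,0,0],"twist":0},
    {"xyz":[0,0,0],"twist":0}
  ]
}}

```text
t: 9.33
tool_pos: [0.4722, 0.1328, 0.0699]
orientation: [0.0, -0.041, 0.999, 0.0]
force: [0.3, -0.0, -4.1]
finger_gap: 0.029
```

Emit:
{"method": "drive_tool", "body": {
  "steps": [
    {"xyz":[0,0,0.008],"twist":0},
    {"xyz":[0,0,0],"twist":0},
    {"xyz":[0,0,0],"twist":0}
  ]
}}

```text
t: 9.58
tool_pos: [0.4722, 0.1327, 0.0697]
orientation: [0.0, -0.041, 0.999, -0.0]
force: [-3.6, -1.0, 7.8]
finger_gap: 0.0294
```

Emit:
{"method": "drive_tool", "body": {
  "steps": [
    {"xyz":[0,0,0],"twist":0},
    {"xyz":[0,0,0],"twist":0},
    {"xyz":[0,0,0],"twist":0},
    {"xyz":[0,0,0],"twist":0},
    {"xyz":[0,0,-0.05],"twist":0},
    {"xyz":[0,0,-0.2],"twist":0},
    {"xyz":[0,0,-0.2],"twist":0},
    {"xyz":[0.19,-0.017,0],"twist":0},
    {"xyz":[0.18,0,0],"twist":0},
    {"xyz":[0,0,0],"twist":0},
    {"xyz":[0,0,0],"twist":0}
  ],
  "gripper": 60
}}

```text
t: 10.5
tool_pos: [0.4276, 0.1271, 0.1235]
orientation: [0.0, -0.041, 0.999, 0.0]
force: [0.7, -0.4, -0.3]
finger_gap: 0.0513
```

Emit:
{"method": "drive_tool", "body": {
  "steps": [
    {"xyz":[0,0,0],"twist":0},
    {"xyz":[0,0,0],"twist":0},
    {"xyz":[0,0,0],"twist":0},
    {"xyz":[0,0,0],"twist":0},
    {"xyz":[0,0,0],"twist":0},
    {"xyz":[0,0,0],"twist":0}
  ],
  "gripper": 0
}}

```text
t: 11.0
tool_pos: [0.4282, 0.1271, 0.1227]
orientation: [-0.0, -0.041, 0.999, -0.0]
force: [1.1, -0.0, 0.5]
finger_gap: 0.0
```

Run:
```python
from h import *
st,k,im,C,H=snap("w4"); print(st["t"],st["tool_pos"],psi_of(st),st["force"],st["finger_gap"],toown(st["tool_pos"][:2]*1000))
comp(k,C,im,H); Z=C[...,2]
rect(k,(Z>.074)&(Z<.082),C,im,"mtop",.078,200)
v,u=np.nonzero((Z>.037)&(Z<.044)&(H[...,1]<70)&(H[...,2]>60)); Q=ray(k,np.c_[u,v],.04)[:,:2]*1000; W=np.array([toown(q) for q in Q]); W=W[(W[:,1]>60)&(W[:,1]<95)]; print(np.percentile(W,[1,50,99],axis=0))
```

```text
11.0 [0.42822921 0.12705904 0.12266975] -175.32585867395395 [ 1.14799987 -0.01111637  0.54175351] 3.645811835255561e-05 [-105.50225156   46.66064167]
anvil/dial c [463.6 159.9] mean [459.5 162.1] sz [35.5 19.1] ang 5.9 pca -161.5 L [15.5 37.5] z [39.3 40.3 41.3] px 510 [167. 169. 178.]
anvil/dial c [509.7   2.5] mean [511.3   4.1] sz [27.3 88.9] ang 32.2 pca 122.0 L [25.2 73.4] z [38.1 39.2 40.1] px 1916 [207. 205. 204.]
anvil/dial c [534.7  54.1] mean [534.3  54.8] sz [ 9.1 30.7] ang 40.8 pca 137.3 L [ 8.5 26.1] z [38.2 39.2 40.1] px 232 [213. 212. 210.]
knob c [ 4.572e+02 -1.000e-01] mean [457.2  -0.6] sz [49.6 13.9] ang 61.3 pca 61.7 L [13.2 49.3] z [65.9 67.9 69. ] px 1146 [187.  92.  42.]
roller c [561.4 -91.3] mean [562.9 -93.4] sz [10.9 42.2] ang 80.6 pca 173.8 L [ 9.8 32.1] z [25.4 29.4 36.3] px 256 [112.  86.  45.]
[[-87.69235556  62.34025128]
 [-75.21951035  79.11242084]
 [-50.9781696   85.7558283 ]]
```

View pics/w4.png

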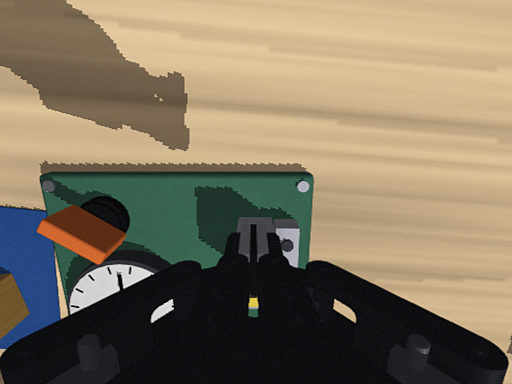

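Emit:
{"method": "drive_tool", "body": {
  "steps": [
    {"xyz":[0,0,0.16],"twist":0},
    {"xyz":[0,0,0.16],"twist":0},
    {"xyz":[0,0,0.16],"twist":0},
    {"xyz":[0,0,0.16],"twist":0},
    {"xyz":[0,0,0],"twist":0},
    {"xyz":[0,0,0],"twist":0},
    {"xyz":[0,0,0],"twist":0}
  ]
}}

```text
t: 11.63
tool_pos: [0.4286, 0.1271, 0.0468]
orientation: [0.0, -0.041, 0.999, 0.0]
force: [-0.4, -0.3, 0.9]
finger_gap: 0.0001
```

Emit:
{"method": "drive_tool", "body": {
  "steps": [
    {"xyz":[-0.02,0,0],"twist":0},
    {"xyz":[-0.02,0,0],"twist":0},
    {"xyz":[-0.02,0,0],"twist":0},
    {"xyz":[-0.02,0,0],"twist":0},
    {"xyz":[-0.02,0,0],"twist":0},
    {"xyz":[0,0,0],"twist":0},
    {"xyz":[0,0,0],"twist":0}
  ]
}}

```text
t: 12.22
tool_pos: [0.4402, 0.128, 0.046]
orientation: [0.0, -0.041, 0.999, 0.0]
force: [-1.3, 0.1, -0.5]
finger_gap: 0.0002
```

Emit:
{"method": "drive_tool", "body": {
  "steps": [
    {"xyz":[-0.02,0,0],"twist":0},
    {"xyz":[-0.02,0,0],"twist":0},
    {"xyz":[-0.02,0,0],"twist":0},
    {"xyz":[-0.02,0,0],"twist":0},
    {"xyz":[-0.02,0,0],"twist":0},
    {"xyz":[-0.02,0,0],"twist":0},
    {"xyz":[-0.02,0,0],"twist":0},
    {"xyz":[-0.02,0,0],"twist":0}
  ]
}}

```text
t: 12.88
tool_pos: [0.4594, 0.1296, 0.046]
orientation: [-0.0, -0.041, 0.999, 0.0]
force: [-2.1, -0.2, -1.2]
finger_gap: -0.0
```

Emit:
{"method": "drive_tool", "body": {
  "steps": [
    {"xyz":[-0.015,0,0],"twist":0},
    {"xyz":[-0.015,0,0],"twist":0},
    {"xyz":[-0.015,0,0],"twist":0},
    {"xyz":[-0.015,0,0],"twist":0},
    {"xyz":[-0.015,0,0],"twist":0},
    {"xyz":[-0.015,0,0],"twist":0}
  ]
}}

```text
t: 13.38
tool_pos: [0.4677, 0.1306, 0.0457]
orientation: [-0.002, -0.041, 0.999, 0.0]
force: [-10.6, 0.5, 5.6]
finger_gap: 0.0001
```

Emit:
{"method": "drive_tool", "body": {
  "steps": [
    {"xyz":[-0.015,0,0],"twist":0},
    {"xyz":[-0.015,0,0],"twist":0},
    {"xyz":[-0.015,0,0],"twist":0},
    {"xyz":[-0.015,0,0],"twist":0},
    {"xyz":[-0.015,0,0],"twist":0},
    {"xyz":[-0.015,0,0],"twist":0}
  ]
}}

```text
t: 13.88
tool_pos: [0.4794, 0.1314, 0.0458]
orientation: [-0.001, -0.041, 0.999, 0.0]
force: [-7.6, -0.7, 3.1]
finger_gap: 0.0002
```

Run:
```python
from h import *
im,d=cams.read_camera("top"); save("top1.png",im)
save("c1.png",cv2.resize(im[145:270,180:310],None,fx=5,fy=4.8,interpolation=cv2.INTER_CUBIC)[:600])
st=manip.read_state(); print(toown(st["tool_pos"][:2]*1000),st["force"])
```

```text
[-53.74119379  46.73408594] [-5.29719518 -0.20102988  1.47371813]
```

View pics/c1.png

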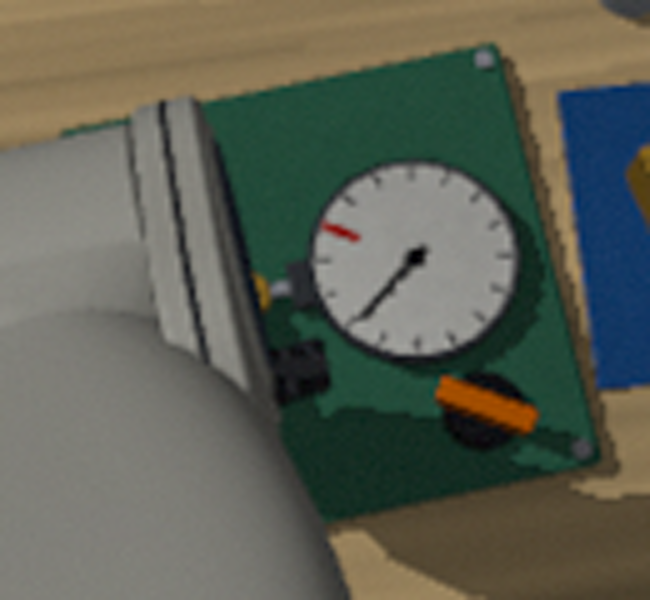

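Emit:
{"method": "drive_tool", "body": {
  "steps": [
    {"xyz":[-0.015,0,0],"twist":0},
    {"xyz":[-0.015,0,0],"twist":0},
    {"xyz":[-0.015,0,0],"twist":0},
    {"xyz":[-0.015,0,0],"twist":0},
    {"xyz":[-0.015,0,0],"twist":0},
    {"xyz":[-0.015,0,0],"twist":0}
  ]
}}

```text
t: 14.43
tool_pos: [0.4906, 0.1325, 0.0458]
orientation: [-0.001, -0.041, 0.999, 0.0]
force: [-6.3, 0.6, 1.5]
finger_gap: -0.0005
```

Emit:
{"method": "drive_tool", "body": {
  "steps": [
    {"xyz":[-0.008,0,0],"twist":0},
    {"xyz":[-0.008,0,0],"twist":0},
    {"xyz":[-0.008,0,0],"twist":0}
  ]
}}

```text
t: 14.68
tool_pos: [0.4935, 0.1328, 0.0458]
orientation: [-0.001, -0.041, 0.999, 0.0]
force: [-5.0, 2.1, 0.9]
finger_gap: -0.0003
```

Emit:
{"method": "drive_tool", "body": {
  "steps": [
    {"xyz":[-0.008,0,0],"twist":0},
    {"xyz":[-0.008,0,0],"twist":0}
  ]
}}

```text
t: 14.85
tool_pos: [0.4956, 0.133, 0.0458]
orientation: [-0.001, -0.041, 0.999, 0.0]
force: [-6.0, 2.0, 0.2]
finger_gap: 0.0
```

Emit:
{"method": "drive_tool", "body": {
  "steps": [
    {"xyz":[-0.008,0,0],"twist":0},
    {"xyz":[-0.008,0,0],"twist":0}
  ]
}}

```text
t: 15.02
tool_pos: [0.498, 0.133, 0.0459]
orientation: [-0.0, -0.041, 0.999, 0.0]
force: [-3.8, 1.8, 0.3]
finger_gap: 0.0003
```

Emit:
{"method": "drive_tool", "body": {
  "steps": [
    {"xyz":[-0.006,0,0],"twist":0},
    {"xyz":[-0.006,0,0],"twist":0}
  ]
}}

```text
t: 15.18
tool_pos: [0.4996, 0.133, 0.046]
orientation: [-0.0, -0.041, 0.999, 0.0]
force: [-2.5, 1.6, -0.4]
finger_gap: -0.0003
```

Emit:
{"method": "drive_tool", "body": {
  "steps": [
    {"xyz":[-0.006,0,0],"twist":0},
    {"xyz":[-0.006,0,0],"twist":0}
  ]
}}

```text
t: 15.35
tool_pos: [0.4999, 0.133, 0.0459]
orientation: [-0.001, -0.041, 0.999, 0.0]
force: [-10.8, 1.9, 5.6]
finger_gap: 0.0004
```

Emit:
{"method": "drive_tool", "body": {
  "steps": [
    {"xyz":[0,0,0],"twist":0},
    {"xyz":[0,0,0],"twist":0}
  ]
}}

```text
t: 15.52
tool_pos: [0.4999, 0.133, 0.0459]
orientation: [-0.001, -0.041, 0.999, 0.0]
force: [-8.5, 1.5, 3.0]
finger_gap: 0.0002
```

Emit:
{"method": "drive_tool", "body": {
  "steps": [
    {"xyz":[-0.003,0,0],"twist":0},
    {"xyz":[0,0,0],"twist":0},
    {"xyz":[0,0,0],"twist":0},
    {"xyz":[0,0,0],"twist":0}
  ]
}}

```text
t: 15.85
tool_pos: [0.4999, 0.133, 0.0459]
orientation: [-0.001, -0.041, 0.999, 0.0]
force: [-10.0, 1.3, 4.5]
finger_gap: 0.0003
```

Emit:
{"method": "drive_tool", "body": {
  "steps": [
    {"xyz":[-0.002,0,0],"twist":0},
    {"xyz":[0,0,0],"twist":0},
    {"xyz":[0,0,0],"twist":0},
    {"xyz":[0,0,0],"twist":0}
  ]
}}

```text
t: 16.18
tool_pos: [0.4999, 0.133, 0.0459]
orientation: [-0.002, -0.041, 0.999, -0.0]
force: [-11.0, 2.0, 6.0]
finger_gap: 0.0001
```

Emit:
{"method": "drive_tool", "body": {
  "steps": [
    {"xyz":[0.05,0,0],"twist":0},
    {"xyz":[0.12,0,0],"twist":0},
    {"xyz":[0,0,-0.32],"twist":0},
    {"xyz":[0,0,-0.32],"twist":0},
    {"xyz":[0,0,-0.32],"twist":0},
    {"xyz":[0,0,-0.32],"twist":0.114},
    {"xyz":[0,0,0],"twist":0.114},
    {"xyz":[0,0,0],"twist":0.114},
    {"xyz":[0,0,0],"twist":0.114},
    {"xyz":[0,0,0],"twist":0.114},
    {"xyz":[0,0,0],"twist":0.114},
    {"xyz":[0,0,0],"twist":0.114}
  ]
}}

```text
t: 17.18
tool_pos: [0.4822, 0.1311, 0.2001]
orientation: [0.001, 0.371, 0.929, 0.0]
force: [-0.2, -0.7, 0.2]
finger_gap: -0.0002
```

Emit:
{"method": "drive_tool", "body": {
  "steps": [
    {"xyz":[0,0,0],"twist":0.114},
    {"xyz":[0,0,0],"twist":0.114},
    {"xyz":[0,0,0],"twist":0.114},
    {"xyz":[0,0,0],"twist":0.114},
    {"xyz":[0,0,0],"twist":0.114},
    {"xyz":[0,0,0],"twist":0.114},
    {"xyz":[0,0,0],"twist":0.114},
    {"xyz":[0,0,0],"twist":0.114},
    {"xyz":[0,0,0],"twist":0.114},
    {"xyz":[0,0,0],"twist":0.114},
    {"xyz":[0,0,0],"twist":0.114},
    {"xyz":[0,0,0],"twist":0}
  ],
  "gripper": 40
}}

```text
t: 18.18
tool_pos: [0.4821, 0.1311, 0.2001]
orientation: [0.001, 0.861, 0.509, 0.001]
force: [-0.7, 0.1, 0.3]
finger_gap: 0.0342
```

Run:
```python
from h import *
st=manip.read_state(); print(st["t"],st["tool_pos"],psi_of(st),st["joint_pos"])
delta(st,457.5,0,200,61.6)
```

```text
18.1833 [0.48206976 0.1311274  0.20006462] 61.21899474512284 [ 9.78017951e-02  1.92736135e-01 -1.96105087e-01  1.17982901e+00
 -6.21670414e-04  2.17092149e+00]
shift mm [-1.268e+02  4.160e+01  1.000e-01] shares [-1.056e+00  3.470e-01  1.000e-03] twist deg -0.38 share -0.0064
```

Emit:
{"method": "drive_tool", "body": {
  "steps": [
    {"xyz":[-0.264,0.087,0],"twist":-0.006},
    {"xyz":[-0.264,0.087,0],"twist":0},
    {"xyz":[-0.264,0.087,0],"twist":0},
    {"xyz":[-0.264,0.087,0],"twist":0},
    {"xyz":[0,0,0],"twist":0},
    {"xyz":[0,0,0],"twist":0},
    {"xyz":[0,0,0],"twist":0}
  ]
}}

```text
t: 18.77
tool_pos: [0.4587, -0.0002, 0.1999]
orientation: [0.0, 0.857, 0.515, 0.0]
force: [0.5, -0.6, 0.4]
finger_gap: 0.0343
```

```bash
cat >> h.py <<'E'
def dial(k,C,im,H):
    "needle and mark directions, world degrees, about the dial centre"
    Z=C[...,2]; val=H[...,2]; sat=H[...,1]
    face=(Z>.034)&(Z<.045)&(sat<60)&(val>140); n,l,s,_=cv2.connectedComponentsWithStats(face.astype(np.uint8)); i=1+np.argmax(s[1:,4])
    cnt=max(cv2.findContours((l==i).astype(np.uint8),cv2.RETR_EXTERNAL,cv2.CHAIN_APPROX_NONE)[0],key=cv2.contourArea)
    hull=cv2.convexHull(cnt)[:,0]; P=ray(k,cnt[:,0],.038)[:,:2]*1000; hp=ray(k,hull,.038)[:,:2]*1000
    (cx,cy),r=cv2.minEnclosingCircle(hp.astype(np.float32)); c=np.array([cx,cy])
    v,u=np.mgrid[:384,:512]; Q=ray(k,np.c_[u.ravel(),v.ravel()],.040)[:,:2].reshape(384,512,2)*1000-c; rr=np.hypot(Q[...,0],Q[...,1])
    for nm,m in (("needle",(val<70)&(rr>12)&(rr<32)),("mark",(((H[...,0]<8)|(H[...,0]>172))&(sat>120))&(rr>25)&(rr<50))):
        q=Q[m]; a=np.degrees(np.arctan2(q[:,1].mean(),q[:,0].mean())); print(nm,len(q),q.mean(0).round(1),"ang",a.round(1),"rmax",rr[m].max().round(1) if len(q) else 0)
    print("centre",c,"r",r,"toown",toown(c))
E
python3 - <<'E'
from h import *
st,k,im,C,H=snap("w5"); print(st["t"],st["tool_pos"],psi_of(st))
dial(k,C,im,H); comp(k,C,im,H); Z=C[...,2]
rect(k,(Z>.074)&(Z<.082),C,im,"mtop",.078,100)
E
```

```text
18.7667 [ 4.58664031e-01 -1.50188134e-04  1.99923255e-01] 61.98913590257948
needle 49 [-15.4  15.9] ang 134.1 rmax 31.6
mark 100 [18.8 35.2] ang 61.9 rmax 49.5
centre [542.38983154  21.87587738] r 51.28193664550781 toown [ -0.34405806 -67.52298469]
anvil/dial c [480.3 160.5] mean [480.4 160.3] sz [68.  19.6] ang 4.7 pca -176.7 L [19.6 64.5] z [39.1 40.3 41.6] px 1510 [174. 175. 185.]
anvil/dial c [541.8  22.2] mean [542.8  23.1] sz [100.9 102.7] ang 61.9 pca 160.3 L [88.3 89.5] z [38.  39.2 40.4] px 7706 [210. 208. 206.]
red c [561.2  57. ] mean [561.2  56.8] sz [19.3  4. ] ang 61.1 pca 60.8 L [ 4.2 19.9] z [39.2 40.3 41.5] px 91 [175.  32.  31.]
knob c [459.4  -1.4] mean [459.7  -0.6] sz [49.6 11.7] ang 61.7 pca 60.5 L [11.9 48.9] z [66.6 68.1 69.2] px 589 [199.  99.  46.]
roller c [534.7 110.2] mean [534.3 111. ] sz [28.6 26. ] ang 62.1 pca 48.0 L [26.1 28.1] z [33.1 36.1 37.4] px 555 [109.  84.  44.]
roller c [ 556.4 -102.5] mean [ 556.  -102.7] sz [50.2 13. ] ang 12.1 pca -167.1 L [12.  48.8] z [26.2 35.3 43.7] px 421 [116.  89.  47.]
mtop c [528.8 128. ] mean [528.4 132.3] sz [21.8 48.8] ang 61.9 pca 161.4 L [18.1 38.4] z [75.7 80.5 81.8] px 968 [188. 181. 121.]
mtop c [ 670.1 -112.6] mean [ 671.1 -112.4] sz [24.2  5.5] ang 76.2 pca 77.0 L [ 5.1 21.6] z [74.1 76.3 79.3] px 111 [88. 89. 94.]
```

View pics/w5.png

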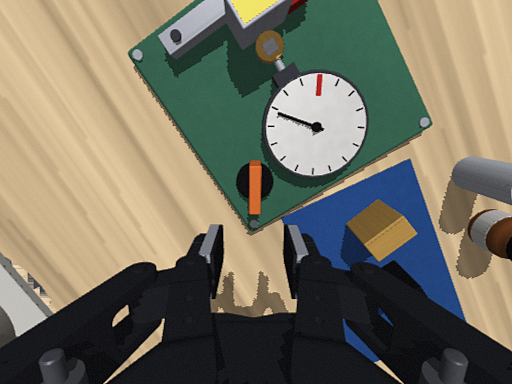

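The dial at (317,127) has its needle tip at (280,114) and the red mark at (319,85); the knob bar is at (255,187), and the master is under the roller. Needle 134.1° versus mark 61.9° means turning the knob 72.2° anticlockwise.

Emit:
{"method": "drive_tool", "body": {
  "steps": [
    {"xyz":[0,0,0.19],"twist":0},
    {"xyz":[0,0,0.19],"twist":0},
    {"xyz":[0,0,0.19],"twist":0},
    {"xyz":[0,0,0.19],"twist":0},
    {"xyz":[0,0,0.19],"twist":0},
    {"xyz":[0,0,0.19],"twist":0},
    {"xyz":[0,0,0],"twist":0},
    {"xyz":[0,0,0],"twist":0}
  ]
}}

```text
t: 19.48
tool_pos: [0.4579, 0.0011, 0.0625]
orientation: [-0.001, 0.857, 0.516, -0.001]
force: [0.1, 0.3, 0.8]
finger_gap: 0.0341
```

Emit:
{"method": "drive_tool", "body": {
  "steps": [
    {"xyz":[0,0,0],"twist":0},
    {"xyz":[0,0,0],"twist":0},
    {"xyz":[0,0,0],"twist":0},
    {"xyz":[0,0,0],"twist":0},
    {"xyz":[0,0,0],"twist":0}
  ],
  "gripper": 0
}}

```text
t: 19.9
tool_pos: [0.4601, -0.0002, 0.0644]
orientation: [0.001, 0.857, 0.515, 0.002]
force: [4.8, 0.5, 7.3]
finger_gap: 0.0107
```

Emit:
{"method": "drive_tool", "body": {
  "steps": [
    {"xyz":[0,0,0],"twist":-0.1},
    {"xyz":[0,0,0],"twist":-0.1},
    {"xyz":[0,0,0],"twist":-0.1},
    {"xyz":[0,0,0],"twist":-0.1},
    {"xyz":[0,0,0],"twist":0},
    {"xyz":[0,0,0],"twist":0}
  ]
}}

```text
t: 20.4
tool_pos: [0.459, 0.0001, 0.0644]
orientation: [0.001, 0.732, 0.682, 0.001]
force: [-0.3, 1.2, 13.1]
finger_gap: 0.0109
```

Emit:
{"method": "drive_tool", "body": {
  "steps": [
    {"xyz":[0,0,-0.01],"twist":-0.1},
    {"xyz":[0,0,0],"twist":-0.1},
    {"xyz":[0,0,0],"twist":-0.1},
    {"xyz":[0,0,0],"twist":-0.1},
    {"xyz":[0,0,0],"twist":-0.1},
    {"xyz":[0,0,0],"twist":-0.1},
    {"xyz":[0,0,0],"twist":-0.1},
    {"xyz":[0,0,0],"twist":-0.103},
    {"xyz":[0,0,0],"twist":0},
    {"xyz":[0,0,0],"twist":0},
    {"xyz":[0,0,0],"twist":0}
  ]
}}

```text
t: 21.32
tool_pos: [0.457, -0.0007, 0.0644]
orientation: [-0.001, 0.39, 0.921, -0.001]
force: [-5.2, -4.1, 5.4]
finger_gap: 0.0107
```

Emit:
{"method": "drive_tool", "body": {
  "steps": [
    {"xyz":[0,0,0],"twist":0},
    {"xyz":[0,0,0],"twist":0},
    {"xyz":[0,0,0],"twist":0},
    {"xyz":[0,0,-0.3],"twist":0},
    {"xyz":[0,0,-0.3],"twist":0},
    {"xyz":[0,0,-0.3],"twist":0},
    {"xyz":[0,0,-0.24],"twist":0},
    {"xyz":[0,0,0],"twist":0},
    {"xyz":[0,0,0],"twist":0},
    {"xyz":[0,0,0],"twist":0},
    {"xyz":[0,0,0],"twist":0}
  ],
  "gripper": 40
}}

```text
t: 22.23
tool_pos: [0.4576, 0.0001, 0.1997]
orientation: [-0.001, 0.39, 0.921, -0.0]
force: [-1.3, 0.4, -0.1]
finger_gap: 0.034
```

Run:
```python
from h import *
st,k,im,C,H=snap("w6"); print(st["t"],st["tool_pos"],psi_of(st),st["force"])
dial(k,C,im,H); comp(k,C,im,H)
```

```text
22.2333 [4.57634112e-01 1.43236946e-04 1.99721187e-01] 134.09638680312295 [-1.34223211  0.35204071 -0.06597898]
needle 146 [  0.5 -14.9] ang -88.0 rmax 32.0
mark 54 [-29.7  29.5] ang 135.2 rmax 50.0
centre [542.5234375   21.93235397] r 51.40528106689453 toown [ -0.20627376 -67.47764548]
anvil/dial c [510.4 162.8] mean [492.5 163. ] sz [129.6  19.8] ang 4.5 pca -171.4 L [ 19.4 106.8] z [39.  40.2 41.5] px 1782 [190. 192. 202.]
anvil/dial c [539.5  26.4] mean [539.5  29.5] sz [102.3  92.2] ang 25.3 pca -164.6 L [75.2 94.9] z [38.1 39.2 40.3] px 4961 [214. 212. 211.]
red c [580.  132.5] mean [581.  133.8] sz [18.2  6.3] ang 24.3 pca -163.1 L [ 5.4 17. ] z [38.3 39.8 40.9] px 72 [131.  29.  27.]
red c [513.8  50.6] mean [512.5  51.7] sz [ 4.1 19.1] ang 39.9 pca 128.5 L [ 3.8 19.6] z [38.9 40.2 41.5] px 53 [155.  29.  28.]
knob c [458.5  -1. ] mean [458.2  -0.8] sz [11.  49.7] ang 44.1 pca 134.1 L [11.6 49.9] z [66.7 68.  69.2] px 586 [211. 107.  50.]
roller c [532.9 110.7] mean [532.3 110.7] sz [30.4 27.1] ang 14.8 pca -151.4 L [26. 30.] z [28.8 36.  37.4] px 462 [97. 75. 40.]
roller c [ 550.3 -106.6] mean [ 550.5 -106.3] sz [54.9 34.8] ang 41.0 pca -154.2 L [23.2 55.7] z [26.1 35.6 44.2] px 430 [112.  87.  46.]
```

View pics/w6.png

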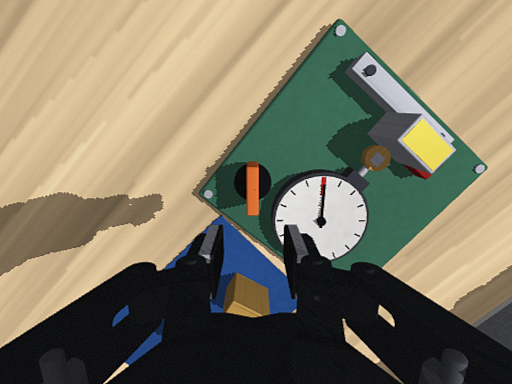

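The mark, at (323,187), lies under the needle, so the dial at (320,216) is zeroed. The master at (427,144) sits at the stop. I'll check its pose in the same frame.

Run:
```python
from h import *
D=np.load("w6.npz",allow_pickle=True); st=D["st"].item(); k=cal("wrist",st); im=D["im"]; C=cloud(k,D["d"]); Z=C[...,2]; H=cv2.cvtColor(im,cv2.COLOR_RGB2HSV)
m=(H[...,0]>20)&(H[...,0]<35)&(H[...,1]>120)&(Z>.07); rect(k,m,C,im,"ytop",None,100); rect(k,(Z>.0755)&(Z<.09),C,im,"top",.078,200)
P=C[m]; A=np.c_[P[:,:2]-P[:,:2].mean(0),np.ones(len(P))]; print(np.linalg.lstsq(A,P[:,2],rcond=None)[0])
rect(k,(Z>.0755)&(Z<.09),C,im,"top",.080,200)
v,u=np.nonzero((Z>.0765)&(Z<.09)); Q=ray(k,np.c_[u,v],.079)[:,:2]*1000; W=np.array([toown(q) for q in Q]); W=W[abs(W[:,0])<50]; print(np.percentile(W,[1,50,99],axis=0))
v,u=np.nonzero((Z>.037)&(Z<.044)&(H[...,1]<70)&(H[...,2]>60)); Q=ray(k,np.c_[u,v],.04)[:,:2]*1000; W=np.array([toown(q) for q in Q]); W=W[(W[:,1]>60)&(W[:,1]<95)&(W[:,0]<-30)]; print(np.percentile(W,[1,50,99],axis=0))
```

```text
ytop c [537.9 140. ] mean [537.6 140. ] sz [42.4 23.5] ang 3.3 pca -176.7 L [23.7 42.2] z [78.5 80.3 82. ] px 1277 [238. 222.  94.]
top c [537.3 140.2] mean [536.7 140.3] sz [51.2 30.9] ang 3.1 pca -176.1 L [30.7 50.6] z [77.5 80.1 81.9] px 1960 [209. 198. 115.]
[-0.16201385 -0.73189022  0.08314548]
top c [536.3 139.4] mean [535.7 139.6] sz [50.8 30.6] ang 3.1 pca -176.1 L [30.4 50.2] z [77.5 80.1 81.9] px 1960 [209. 198. 115.]
[[-20.61993214  35.78914443]
 [  3.06808441  50.90176641]
 [ 28.65856178  65.68071617]]
[[-85.10741557  65.38426102]
 [-57.59783649  75.65704687]
 [-30.63312285  85.62724104]]
```

Run:
```python
from h import *
for f in("w5","w6"):
    D=np.load(f+".npz",allow_pickle=True); st=D["st"].item(); k=cal("wrist",st); im=D["im"]; C=cloud(k,D["d"]); Z=C[...,2]
    P=C[(Z>.07)&(Z<.09)]*1000; W=np.array([toown(q) for q in P[:,:2]]); s=(abs(W[:,0]-3)<22)&(abs(W[:,1]-51)<12); W=W[s];z=P[s,2]
    A=np.c_[W-W.mean(0),np.ones(len(W))]; c=np.linalg.lstsq(A,z,rcond=None)[0]; print(f,len(z),c, (z-A@c).std())
    s=(Z>.067)&(Z<.0695); print("knob top",np.median(Z[(Z>.064)&(Z<.072)]))
```

```text
w5 717 [ 4.18076961e-02 -4.26823591e-02  8.04786401e+01] 2.1591508265267714
knob top 0.06751168367126212
w6 1323 [-6.05764312e-02 -7.59578822e-04  8.04068555e+01] 0.6814213678310492
knob top 0.06791748986094379
```

The fit shows the master's top tilted about 0.06 rad with its rear lifted (top 80.4 mm instead of 78), wedged between roller and anvil. I'll press the rear edge down gently.

Emit:
{"method": "drive_tool", "body": {
  "steps": [
    {"xyz":[0,0,0],"twist":-0.1054},
    {"xyz":[0,0,0],"twist":-0.1054},
    {"xyz":[0,0,0],"twist":-0.1054},
    {"xyz":[0,0,0],"twist":-0.1054},
    {"xyz":[0,0,0],"twist":-0.1054},
    {"xyz":[0,0,0],"twist":-0.1054},
    {"xyz":[0,0,0],"twist":-0.1054},
    {"xyz":[0,0,0],"twist":-0.1054},
    {"xyz":[0,0,0],"twist":0},
    {"xyz":[0,0,0],"twist":0}
  ],
  "gripper": 0
}}

```text
t: 23.12
tool_pos: [0.458, 0.0, 0.2001]
orientation: [-0.001, -0.039, 0.999, 0.0]
force: [-0.4, 0.3, 0.0]
finger_gap: -0.0002
```

Run:
```python
from h import *
st=manip.read_state(); print(st["t"],st["tool_pos"],psi_of(st))
x,y=own(-9,51); print(x,y); delta(st,x,y,110,184.7)
```

```text
23.1167 [4.57982997e-01 1.93753374e-05 2.00085835e-01] -175.51188976826575
524.0513995785057 139.2910601500495
shift mm [-76.9 133.6  90. ] shares [-0.641  1.114  0.75 ] twist deg -0.21 share -0.0035
```

Emit:
{"method": "drive_tool", "body": {
  "steps": [
    {"xyz":[-0.128,0.223,0],"twist":-0.0035},
    {"xyz":[-0.128,0.223,0],"twist":0},
    {"xyz":[-0.128,0.223,0],"twist":0},
    {"xyz":[-0.128,0.223,0],"twist":0},
    {"xyz":[-0.128,0.223,0],"twist":0},
    {"xyz":[0,0,0.25],"twist":0},
    {"xyz":[0,0,0.25],"twist":0},
    {"xyz":[0,0,0.25],"twist":0},
    {"xyz":[0,0,0.03],"twist":0},
    {"xyz":[0,0,0],"twist":0},
    {"xyz":[0,0,0],"twist":0}
  ]
}}

```text
t: 24.03
tool_pos: [0.524, 0.1398, 0.1082]
orientation: [0.0, -0.042, 0.999, 0.0]
force: [0.8, -0.7, 0.8]
finger_gap: 0.0003
```

Emit:
{"method": "drive_tool", "body": {
  "steps": [
    {"xyz":[0,0,0.015],"twist":0},
    {"xyz":[0,0,0.015],"twist":0}
  ]
}}

```text
t: 24.2
tool_pos: [0.5245, 0.1398, 0.1053]
orientation: [0.002, -0.042, 0.999, 0.0]
force: [0.2, 0.4, -0.3]
finger_gap: 0.0001
```

Emit:
{"method": "drive_tool", "body": {
  "steps": [
    {"xyz":[0,0,0.015],"twist":0},
    {"xyz":[0,0,0.01],"twist":0}
  ]
}}

```text
t: 24.37
tool_pos: [0.5238, 0.1398, 0.1012]
orientation: [0.001, -0.043, 0.999, 0.0]
force: [-0.4, 0.3, -0.2]
finger_gap: -0.0002
```

Emit:
{"method": "drive_tool", "body": {
  "steps": [
    {"xyz":[0,0,0.01],"twist":0},
    {"xyz":[0,0,0.005],"twist":0}
  ]
}}

```text
t: 24.53
tool_pos: [0.5232, 0.1397, 0.0992]
orientation: [-0.0, -0.043, 0.999, -0.0]
force: [-4.7, -0.8, 8.9]
finger_gap: -0.0001
```

Emit:
{"method": "drive_tool", "body": {
  "steps": [
    {"xyz":[0,0,0.008],"twist":0},
    {"xyz":[0,0,0],"twist":0}
  ]
}}

```text
t: 24.7
tool_pos: [0.5225, 0.1397, 0.0984]
orientation: [-0.001, -0.043, 0.999, -0.0]
force: [-6.1, -1.3, 9.7]
finger_gap: 0.0001
```

Emit:
{"method": "drive_tool", "body": {
  "steps": [
    {"xyz":[0,0,0.006],"twist":0},
    {"xyz":[0,0,0],"twist":0}
  ]
}}

```text
t: 24.87
tool_pos: [0.5222, 0.1397, 0.098]
orientation: [-0.001, -0.043, 0.999, -0.0]
force: [-8.8, -2.6, 13.3]
finger_gap: 0.0002
```

Emit:
{"method": "drive_tool", "body": {
  "steps": [
    {"xyz":[0,0,-0.1],"twist":0},
    {"xyz":[0,0,-0.3],"twist":0},
    {"xyz":[0,0,-0.3],"twist":0},
    {"xyz":[0.25,-0.22,-0.15],"twist":0},
    {"xyz":[0.25,-0.22,0],"twist":0},
    {"xyz":[0.25,-0.22,0],"twist":0},
    {"xyz":[0.25,-0.22,0],"twist":0},
    {"xyz":[0,-0.22,0],"twist":0},
    {"xyz":[0,-0.22,0],"twist":0},
    {"xyz":[0,0,0],"twist":0},
    {"xyz":[0,0,0],"twist":0}
  ],
  "gripper": 60
}}

```text
t: 25.78
tool_pos: [0.4188, -0.0279, 0.1985]
orientation: [0.0, -0.041, 0.999, -0.0]
force: [-0.2, 0.3, 0.4]
finger_gap: 0.0513
```

```bash
cat >> h.py <<'E'
def tops(C,cx=3,cy=51,zlo=.07,zhi=.09):
    P=C[(C[...,2]>zlo)&(C[...,2]<zhi)]*1000; W=np.array([toown(q) for q in P[:,:2]]); s=(abs(W[:,0]-cx)<35)&(abs(W[:,1]-cy)<25); W=W[s];z=P[s,2]
    print("extent",np.percentile(W,[2,50,98],axis=0).round(1).tolist())
    A=np.c_[W-W.mean(0),np.ones(len(W))]; c=np.linalg.lstsq(A,z,rcond=None)[0]; print(len(z),"slopes",c.round(3),"res",(z-A@c).std().round(2))
E
python3 - <<'E'
from h import *
print(manip.read_state()["tool_pos"])
for n in("top","side"):
    im,d=cams.read_camera(n); k=cal(n); C=cloud(k,d); print(n); save(n+"2.png",im)
    try: tops(C); tops(C,zlo=.0745)
    except Exception as e: print(e)
    H=cv2.cvtColor(im,cv2.COLOR_RGB2HSV)
    try: dial(k,C,im,H)
    except Exception as e: print(e)
E
```

```text
[ 0.41879619 -0.02790869  0.19847297]
top
extent [[-23.2, 35.7], [0.8, 49.9], [25.3, 64.6]]
258 slopes [-1.900e-02  1.600e-02  7.642e+01] res 1.68
extent [[-23.1, 36.3], [-0.4, 50.6], [25.3, 64.1]]
227 slopes [-1.1000e-02 -3.0000e-03  7.6835e+01] res 1.31
needle 41 [-1.2  3.3] ang 110.4 rmax 31.9
mark 10 [-6.4 38.1] ang 99.6 rmax 46.3
centre [519.21600342  11.72998333] r 41.676387786865234 toown [-24.27130099 -75.73593311]
side
extent [[-23.3, 37.0], [-0.0, 54.3], [24.1, 66.4]]
183 slopes [-1.0000e-03 -7.5000e-02  7.7073e+01] res 2.18
extent [[-23.0, 37.2], [0.0, 53.0], [23.8, 65.9]]
159 slopes [-5.0000e-03 -1.0000e-03  7.7713e+01] res 1.62
needle 0 [nan nan] ang nan rmax 0
mark 0 [nan nan] ang nan rmax 0
centre [540.79492188  20.6797905 ] r 49.738895416259766 toown [ -2.03161023 -68.58436508]h.py:65: RuntimeWarning: Mean of empty slice.
  q=Q[m]; a=np.degrees(np.arctan2(q[:,1].mean(),q[:,0].mean())); print(nm,len(q),q.mean(0).round(1),"ang",a.round(1),"rmax",rr[m].max().round(1) if len(q) else 0)
  ret = ret.dtype.type(ret / rcount)
  ret = um.true_divide(
```

Run:
```python
import cv2,numpy as np
a=cv2.imread("pics/top2.png")[150:265,185:305]; b=cv2.imread("pics/side2.png")[160:245,200:310]
cv2.imwrite("pics/c2.png",np.hstack([cv2.resize(a,(400,383),interpolation=2),cv2.resize(b,(400,383),interpolation=2)]))
```

```text
(no output)
```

View pics/c2.png

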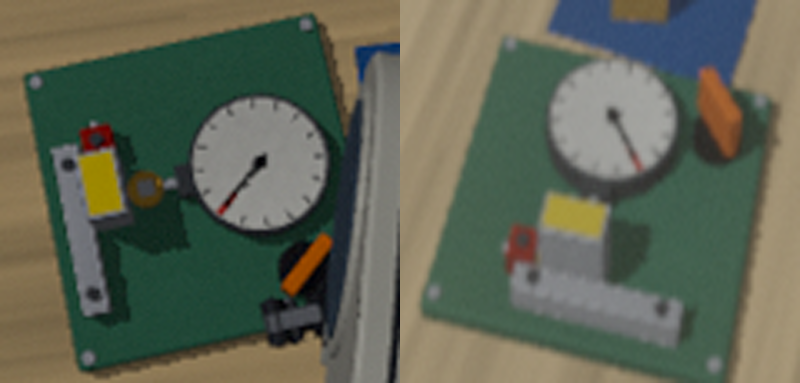

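The mark is right under the needle in both views (left (221,212), right (636,166)), and the master sits flat between anvil and stop at (102,183). Next I take the master out.

Run:
```python
from h import *
st=manip.read_state(); print(st["t"],psi_of(st))
x,y=own(1,50.7); print(x,y); delta(st,x,y,69,184.7)
```

```text
25.8833 -175.13022708129262
534.0423549992751 139.8114540203045
shift mm [-129.   156.   129.3] shares [-1.075  1.3    1.078] twist deg 0.17 share 0.0028
```

Emit:
{"method": "drive_tool", "body": {
  "steps": [
    {"xyz":[-0.179,0.217,0],"twist":0.003},
    {"xyz":[-0.179,0.217,0],"twist":0},
    {"xyz":[-0.179,0.217,0],"twist":0},
    {"xyz":[-0.179,0.217,0],"twist":0},
    {"xyz":[-0.179,0.217,0],"twist":0},
    {"xyz":[-0.179,0.217,0],"twist":0},
    {"xyz":[0,0,0.22],"twist":0},
    {"xyz":[0,0,0.22],"twist":0},
    {"xyz":[0,0,0.22],"twist":0},
    {"xyz":[0,0,0.22],"twist":0},
    {"xyz":[0,0,0.19],"twist":0},
    {"xyz":[0,0,0],"twist":0}
  ]
}}

```text
t: 26.88
tool_pos: [0.5315, 0.1406, 0.0657]
orientation: [-0.004, -0.042, 0.999, -0.0]
force: [-0.9, -0.4, 0.1]
finger_gap: 0.0512
```

Emit:
{"method": "drive_tool", "body": {
  "steps": [
    {"xyz":[0,0,0],"twist":0},
    {"xyz":[0,0,0],"twist":0},
    {"xyz":[0,0,0],"twist":0},
    {"xyz":[0,0,0],"twist":0},
    {"xyz":[0,0,0],"twist":0},
    {"xyz":[0,0,0],"twist":0},
    {"xyz":[0,0,0],"twist":0}
  ],
  "gripper": 0
}}

```text
t: 27.47
tool_pos: [0.5346, 0.1392, 0.0713]
orientation: [0.001, -0.041, 0.999, -0.001]
force: [-2.9, -4.4, 1.3]
finger_gap: 0.0293
```

Emit:
{"method": "drive_tool", "body": {
  "steps": [
    {"xyz":[0,0,-0.05],"twist":0},
    {"xyz":[0,0,-0.1],"twist":0},
    {"xyz":[0,0,-0.2],"twist":0},
    {"xyz":[0,0,-0.3],"twist":0},
    {"xyz":[0,0,-0.2],"twist":0},
    {"xyz":[0,0,0],"twist":0},
    {"xyz":[0,0,0],"twist":0}
  ]
}}

```text
t: 28.05
tool_pos: [0.5352, 0.1401, 0.1742]
orientation: [0.002, -0.041, 0.999, 0.0]
force: [-0.2, -0.4, -4.1]
finger_gap: 0.0288
```

Run:
```python
from h import *
st=manip.read_state(); print(st["t"],psi_of(st),st["tool_pos"],st["force"],st["finger_gap"])
delta(st,540,-285,170,184.7)
```

```text
28.05 -175.25604536771485 [0.53516209 0.14006796 0.17415174] [-0.18766414 -0.43822064 -4.09156221] 0.028769518026025516
shift mm [  30.4 -424.     3.7] shares [ 0.253 -3.533  0.031] twist deg 0.04 share 0.0007
```

Emit:
{"method": "drive_tool", "body": {
  "steps": [
    {"xyz":[0.021,-0.294,0],"twist":0},
    {"xyz":[0.021,-0.294,0],"twist":0},
    {"xyz":[0.021,-0.294,0],"twist":0},
    {"xyz":[0.021,-0.294,0],"twist":0},
    {"xyz":[0.021,-0.294,0],"twist":0},
    {"xyz":[0.021,-0.294,0],"twist":0},
    {"xyz":[0.021,-0.294,0],"twist":0},
    {"xyz":[0.021,-0.294,0],"twist":0},
    {"xyz":[0.021,-0.294,0],"twist":0},
    {"xyz":[0.021,-0.294,0],"twist":0},
    {"xyz":[0.021,-0.294,0],"twist":0},
    {"xyz":[0.021,-0.294,0],"twist":0}
  ]
}}

```text
t: 29.05
tool_pos: [0.5384, -0.2861, 0.1707]
orientation: [-0.001, -0.041, 0.999, 0.001]
force: [-0.0, 0.1, -3.6]
finger_gap: 0.0289
```

Emit:
{"method": "drive_tool", "body": {
  "steps": [
    {"xyz":[0,0,0],"twist":0},
    {"xyz":[0,0,0.25],"twist":0},
    {"xyz":[0,0,0.25],"twist":0},
    {"xyz":[0,0,0.25],"twist":0},
    {"xyz":[0,0,0.18],"twist":0},
    {"xyz":[0,0,0.01],"twist":0},
    {"xyz":[0,0,0],"twist":0},
    {"xyz":[0,0,0],"twist":0}
  ]
}}

```text
t: 29.72
tool_pos: [0.5388, -0.2844, 0.0585]
orientation: [-0.0, -0.041, 0.999, 0.001]
force: [0.3, -0.3, -3.2]
finger_gap: 0.0289
```

Emit:
{"method": "drive_tool", "body": {
  "steps": [
    {"xyz":[0,0,0.01],"twist":0},
    {"xyz":[0,0,0],"twist":0},
    {"xyz":[0,0,0],"twist":0}
  ]
}}

```text
t: 29.97
tool_pos: [0.5391, -0.2848, 0.0582]
orientation: [0.0, -0.041, 0.999, -0.0]
force: [0.2, -0.5, -3.4]
finger_gap: 0.0288
```

Emit:
{"method": "drive_tool", "body": {
  "steps": [
    {"xyz":[0,0,0.01],"twist":0},
    {"xyz":[0,0,0],"twist":0},
    {"xyz":[0,0,0],"twist":0}
  ]
}}

```text
t: 30.22
tool_pos: [0.539, -0.2849, 0.0568]
orientation: [0.0, -0.041, 0.999, -0.0]
force: [0.0, -0.0, -3.3]
finger_gap: 0.0291
```

Emit:
{"method": "drive_tool", "body": {
  "steps": [
    {"xyz":[0,0,0.01],"twist":0},
    {"xyz":[0,0,0],"twist":0},
    {"xyz":[0,0,0],"twist":0}
  ]
}}

```text
t: 30.47
tool_pos: [0.5389, -0.2848, 0.0554]
orientation: [-0.0, -0.041, 0.999, 0.0]
force: [-0.4, 0.1, -2.9]
finger_gap: 0.0293
```

Emit:
{"method": "drive_tool", "body": {
  "steps": [
    {"xyz":[0,0,0.008],"twist":0},
    {"xyz":[0,0,0],"twist":0},
    {"xyz":[0,0,0],"twist":0}
  ]
}}

```text
t: 30.72
tool_pos: [0.5389, -0.2849, 0.0544]
orientation: [-0.0, -0.041, 0.999, 0.0]
force: [0.3, -0.6, -4.1]
finger_gap: 0.0291
```

Emit:
{"method": "drive_tool", "body": {
  "steps": [
    {"xyz":[0,0,0.008],"twist":0},
    {"xyz":[0,0,0],"twist":0},
    {"xyz":[0,0,0],"twist":0}
  ]
}}

```text
t: 30.97
tool_pos: [0.5391, -0.2849, 0.0542]
orientation: [0.0, -0.041, 0.999, -0.0]
force: [-1.1, 0.7, 4.9]
finger_gap: 0.0289
```

Emit:
{"method": "drive_tool", "body": {
  "steps": [
    {"xyz":[0,0,0.006],"twist":0},
    {"xyz":[0,0,0],"twist":0},
    {"xyz":[0,0,0],"twist":0}
  ]
}}

```text
t: 31.22
tool_pos: [0.5391, -0.2849, 0.0542]
orientation: [0.001, -0.041, 0.999, -0.0]
force: [-4.0, 2.3, 12.8]
finger_gap: 0.0288
```

Emit:
{"method": "drive_tool", "body": {
  "steps": [
    {"xyz":[0,0,-0.01],"twist":0},
    {"xyz":[0,0,0],"twist":0},
    {"xyz":[0,0,0],"twist":0},
    {"xyz":[0,0,0],"twist":0},
    {"xyz":[0,0,-0.1],"twist":0},
    {"xyz":[0,0,-0.3],"twist":0},
    {"xyz":[0,0,-0.3],"twist":0},
    {"xyz":[0,0,-0.3],"twist":-0.075},
    {"xyz":[0,0,0],"twist":-0.075},
    {"xyz":[0,0,0],"twist":0},
    {"xyz":[0,0,0],"twist":0}
  ],
  "gripper": 60
}}

```text
t: 32.13
tool_pos: [0.5389, -0.2848, 0.1737]
orientation: [-0.0, -0.118, 0.993, 0.0]
force: [0.4, -0.8, -0.8]
finger_gap: 0.0512
```

Run:
```python
from h import *
st,k,im,C,H=snap("w7"); print(st["t"],psi_of(st),st["tool_pos"],st["force"])
blocks(k,C,im); delta(st,559.3,-117,53,193.7)
```

```text
32.1333 -166.41233637675037 [ 0.53885249 -0.28478832  0.17367678] [ 0.38511021 -0.76229745 -0.82816034]
block c [ 539.4 -283.7] mean [ 538.7 -283.8] sz [50.  29.8] ang 4.7 pca -175.1 L [29.8 49.8] z [62.3 63.7 64.8] px 1748 [217. 204. 115.]
block c [ 594.2 -476.6] mean [ 593.8 -474.4] sz [61.9 17. ] ang 49.4 pca 47.8 L [14.2 58.2] z [60.8 63.8 66.7] px 378 [104. 105. 102.]
block c [ 546.1 -206. ] mean [ 542.8 -205.6] sz [50.3 32.3] ang 9.3 pca -157.9 L [30.8 46.6] z [62.2 63.7 64.9] px 1554 [39. 38. 43.]
block c [ 558.8 -117.7] mean [ 556.7 -117.4] sz [50.  29.6] ang 13.8 pca -160.0 L [28.2 48.6] z [61.9 63.7 64.9] px 1356 [222. 187. 103.]
shift mm [-59.3 158.3 120.7] shares [-0.494  1.319  1.006] twist deg -0.11 share -0.0019
```

Emit:
{"method": "drive_tool", "body": {
  "steps": [
    {"xyz":[-0.082,0.22,0],"twist":-0.002},
    {"xyz":[-0.082,0.22,0],"twist":0},
    {"xyz":[-0.082,0.22,0],"twist":0},
    {"xyz":[-0.082,0.22,0],"twist":0},
    {"xyz":[-0.082,0.22,0],"twist":0},
    {"xyz":[-0.082,0.22,0],"twist":0},
    {"xyz":[0,0,0.2],"twist":0},
    {"xyz":[0,0,0.2],"twist":0},
    {"xyz":[0,0,0.2],"twist":0},
    {"xyz":[0,0,0.2],"twist":0},
    {"xyz":[0,0,0.2],"twist":0},
    {"xyz":[0,0,0],"twist":0}
  ]
}}

```text
t: 33.18
tool_pos: [0.5553, -0.1158, 0.0485]
orientation: [-0.004, -0.119, 0.993, 0.002]
force: [-0.1, -0.2, -0.6]
finger_gap: 0.0509
```

Emit:
{"method": "drive_tool", "body": {
  "steps": [
    {"xyz":[0,0,0],"twist":0},
    {"xyz":[0,0,0],"twist":0},
    {"xyz":[0,0,0],"twist":0},
    {"xyz":[0,0,0],"twist":0},
    {"xyz":[0,0,0],"twist":0},
    {"xyz":[0,0,0],"twist":0},
    {"xyz":[0,0,0],"twist":0}
  ],
  "gripper": 0
}}

```text
t: 33.77
tool_pos: [0.5587, -0.1171, 0.0547]
orientation: [0.0, -0.12, 0.993, -0.0]
force: [-0.9, 0.2, 2.1]
finger_gap: 0.0269
```

Emit:
{"method": "drive_tool", "body": {
  "steps": [
    {"xyz":[0,0,-0.1],"twist":0},
    {"xyz":[0,0,-0.25],"twist":0},
    {"xyz":[0,0,-0.3],"twist":0},
    {"xyz":[0,0,-0.2],"twist":0},
    {"xyz":[0,0,0],"twist":0.075},
    {"xyz":[0,0,0],"twist":0.075},
    {"xyz":[0,0,0],"twist":0},
    {"xyz":[0,0,0],"twist":0}
  ]
}}

```text
t: 34.43
tool_pos: [0.5583, -0.1169, 0.1559]
orientation: [-0.0, -0.043, 0.999, 0.0]
force: [-0.2, -0.6, -3.0]
finger_gap: 0.0273
```

Run:
```python
from h import *
st=manip.read_state(); print(st["t"],psi_of(st),st["tool_pos"],st["force"],st["finger_gap"])
x,y=own(-60,65.8-14-1.8); print(x,y)
delta(st,x,y,150,184.7)
```

```text
34.4333 -175.02958747525915 [ 0.55829435 -0.1168914   0.15593063] [-0.15078499 -0.640166   -3.00867191] 0.027261268587271355
473.3048313594158 134.11555882309938
shift mm [ 62.9 257.4   6. ] shares [0.524 2.145 0.05 ] twist deg 0.27 share 0.0045
```

Emit:
{"method": "drive_tool", "body": {
  "steps": [
    {"xyz":[0.066,0.268,0],"twist":0.0045},
    {"xyz":[0.066,0.268,0],"twist":0},
    {"xyz":[0.066,0.268,0],"twist":0},
    {"xyz":[0.066,0.268,0],"twist":0},
    {"xyz":[0.065,0.268,0],"twist":0},
    {"xyz":[0.065,0.268,0],"twist":0},
    {"xyz":[0.065,0.268,0],"twist":0},
    {"xyz":[0.065,0.268,0],"twist":0},
    {"xyz":[0,0,0],"twist":0},
    {"xyz":[0,0,0],"twist":0},
    {"xyz":[0,0,0],"twist":0}
  ]
}}

```text
t: 35.35
tool_pos: [0.4752, 0.1344, 0.1559]
orientation: [-0.0, -0.041, 0.999, -0.0]
force: [0.4, 0.1, -2.5]
finger_gap: 0.0272
```

Emit:
{"method": "drive_tool", "body": {
  "steps": [
    {"xyz":[0,0,0.2],"twist":0},
    {"xyz":[0,0,0.2],"twist":0},
    {"xyz":[0,0,0.2],"twist":0},
    {"xyz":[0,0,0.08],"twist":0},
    {"xyz":[0,0,0.01],"twist":0},
    {"xyz":[0,0,0],"twist":0},
    {"xyz":[0,0,0],"twist":0},
    {"xyz":[0,0,0],"twist":0}
  ]
}}

```text
t: 36.02
tool_pos: [0.4761, 0.1343, 0.0745]
orientation: [0.001, -0.04, 0.999, 0.0]
force: [-0.9, 0.4, -3.1]
finger_gap: 0.0272
```

Emit:
{"method": "drive_tool", "body": {
  "steps": [
    {"xyz":[0,0,0.008],"twist":0},
    {"xyz":[0,0,0],"twist":0},
    {"xyz":[0,0,0],"twist":0}
  ]
}}

```text
t: 36.27
tool_pos: [0.4754, 0.1345, 0.0727]
orientation: [0.0, -0.04, 0.999, 0.0]
force: [-0.7, -0.2, -2.0]
finger_gap: 0.0273
```

Emit:
{"method": "drive_tool", "body": {
  "steps": [
    {"xyz":[0,0,0.01],"twist":0},
    {"xyz":[0,0,0],"twist":0},
    {"xyz":[0,0,0.008],"twist":0},
    {"xyz":[0,0,0],"twist":0},
    {"xyz":[0,0,0],"twist":0}
  ]
}}

```text
t: 36.68
tool_pos: [0.4751, 0.1344, 0.07]
orientation: [-0.0, -0.04, 0.999, -0.0]
force: [-0.3, -0.4, -2.1]
finger_gap: 0.0269
```

Emit:
{"method": "drive_tool", "body": {
  "steps": [
    {"xyz":[0,0,0.008],"twist":0},
    {"xyz":[0,0,0],"twist":0},
    {"xyz":[0,0,0],"twist":0}
  ]
}}

```text
t: 36.93
tool_pos: [0.4753, 0.1344, 0.0696]
orientation: [0.0, -0.04, 0.999, -0.0]
force: [-1.9, -1.1, 6.1]
finger_gap: 0.0267
```

Emit:
{"method": "drive_tool", "body": {
  "steps": [
    {"xyz":[0,0,-0.006],"twist":0},
    {"xyz":[0,0,0],"twist":0},
    {"xyz":[0,0,0],"twist":0},
    {"xyz":[0,0,0],"twist":0},
    {"xyz":[0,0,-0.05],"twist":0},
    {"xyz":[0,0,-0.2],"twist":0},
    {"xyz":[0,0,-0.2],"twist":0},
    {"xyz":[0.19,-0.022,0],"twist":0},
    {"xyz":[0.19,0,0],"twist":0},
    {"xyz":[0,0,0],"twist":0}
  ],
  "gripper": 60
}}

```text
t: 37.77
tool_pos: [0.4264, 0.128, 0.1244]
orientation: [-0.001, -0.04, 0.999, -0.0]
force: [-0.2, 0.6, 1.3]
finger_gap: 0.0509
```

Emit:
{"method": "drive_tool", "body": {
  "steps": [
    {"xyz":[0,0,0],"twist":0},
    {"xyz":[0,0,0],"twist":0},
    {"xyz":[0,0,0],"twist":0},
    {"xyz":[0,0,0],"twist":0},
    {"xyz":[0,0,0],"twist":0}
  ],
  "gripper": 0
}}

```text
t: 38.18
tool_pos: [0.4304, 0.1282, 0.1237]
orientation: [-0.0, -0.04, 0.999, -0.0]
force: [0.7, 0.0, -0.6]
finger_gap: 0.0002
```

Emit:
{"method": "drive_tool", "body": {
  "steps": [
    {"xyz":[0,0,0.17],"twist":0},
    {"xyz":[0,0,0.17],"twist":0},
    {"xyz":[0,0,0.17],"twist":0},
    {"xyz":[0,0,0.15],"twist":0},
    {"xyz":[0,0,0],"twist":0},
    {"xyz":[0,0,0],"twist":0}
  ]
}}

```text
t: 38.68
tool_pos: [0.4296, 0.1281, 0.0442]
orientation: [-0.001, -0.04, 0.999, -0.0]
force: [0.0, 0.1, -0.1]
finger_gap: 0.0
```

Run:
```python
from h import *
st=manip.read_state(); print(st["t"],psi_of(st),st["tool_pos"],st["force"],st["finger_gap"],toown(st["tool_pos"][:2]*1000))
```

```text
38.6833 -175.43573306101734 [0.42958617 0.12812351 0.04423484] [ 0.02463163  0.05399157 -0.13707903] 3.81261017342248e-05 [-104.06263113   47.61034457]
```

Emit:
{"method": "drive_tool", "body": {
  "steps": [
    {"xyz":[-0.02,0,0.015],"twist":0},
    {"xyz":[-0.02,0,0],"twist":0},
    {"xyz":[-0.02,0,0],"twist":0},
    {"xyz":[-0.02,0,0],"twist":0},
    {"xyz":[-0.02,0,0],"twist":0},
    {"xyz":[-0.02,0,0],"twist":0},
    {"xyz":[-0.02,0,0],"twist":0},
    {"xyz":[-0.02,0,0],"twist":0},
    {"xyz":[-0.02,0,0],"twist":0},
    {"xyz":[-0.02,0,0],"twist":0},
    {"xyz":[-0.02,0,0],"twist":0},
    {"xyz":[-0.02,0,0],"twist":0}
  ]
}}

```text
t: 39.68
tool_pos: [0.4589, 0.1305, 0.0429]
orientation: [0.0, -0.04, 0.999, 0.0]
force: [-2.5, -0.1, 1.2]
finger_gap: -0.0001
```

Emit:
{"method": "drive_tool", "body": {
  "steps": [
    {"xyz":[-0.015,0,0],"twist":0},
    {"xyz":[-0.015,0,0],"twist":0},
    {"xyz":[-0.015,0,0],"twist":0},
    {"xyz":[-0.015,0,0],"twist":0},
    {"xyz":[-0.015,0,0],"twist":0},
    {"xyz":[-0.015,0,0],"twist":0}
  ]
}}

```text
t: 40.18
tool_pos: [0.4677, 0.1314, 0.0426]
orientation: [-0.002, -0.04, 0.999, 0.0]
force: [-10.0, -0.3, 5.6]
finger_gap: -0.0003
```

Emit:
{"method": "drive_tool", "body": {
  "steps": [
    {"xyz":[-0.015,0,0],"twist":0},
    {"xyz":[-0.015,0,0],"twist":0},
    {"xyz":[-0.015,0,0],"twist":0},
    {"xyz":[-0.015,0,0],"twist":0},
    {"xyz":[-0.015,0,0],"twist":0},
    {"xyz":[-0.015,0,0],"twist":0}
  ]
}}

```text
t: 40.68
tool_pos: [0.4793, 0.1322, 0.0426]
orientation: [-0.001, -0.04, 0.999, -0.0]
force: [-6.4, -0.6, 1.9]
finger_gap: -0.0001
```

Emit:
{"method": "drive_tool", "body": {
  "steps": [
    {"xyz":[-0.015,0,0],"twist":0},
    {"xyz":[-0.015,0,0],"twist":0},
    {"xyz":[-0.015,0,0],"twist":0},
    {"xyz":[-0.015,0,0],"twist":0},
    {"xyz":[-0.01,0,0],"twist":0},
    {"xyz":[-0.008,0,0],"twist":0}
  ]
}}

```text
t: 41.18
tool_pos: [0.4889, 0.1331, 0.0426]
orientation: [-0.001, -0.04, 0.999, 0.0]
force: [-5.2, 1.4, 0.5]
finger_gap: 0.0
```

Emit:
{"method": "drive_tool", "body": {
  "steps": [
    {"xyz":[-0.01,0,0],"twist":0},
    {"xyz":[-0.01,0,0],"twist":0},
    {"xyz":[-0.01,0,0],"twist":0},
    {"xyz":[-0.01,0,0],"twist":0},
    {"xyz":[-0.008,0,0],"twist":0},
    {"xyz":[-0.008,0,0],"twist":0}
  ]
}}

```text
t: 41.68
tool_pos: [0.4962, 0.1336, 0.0427]
orientation: [-0.0, -0.04, 0.999, 0.0]
force: [-4.0, 1.2, 0.3]
finger_gap: -0.0
```

Emit:
{"method": "drive_tool", "body": {
  "steps": [
    {"xyz":[-0.008,0,0],"twist":0},
    {"xyz":[-0.008,0,0],"twist":0}
  ]
}}

```text
t: 41.85
tool_pos: [0.4982, 0.1337, 0.0428]
orientation: [0.0, -0.04, 0.999, 0.0]
force: [-3.7, 2.1, 0.1]
finger_gap: 0.0001
```

Emit:
{"method": "drive_tool", "body": {
  "steps": [
    {"xyz":[-0.006,0,0],"twist":0},
    {"xyz":[-0.006,0,0],"twist":0}
  ]
}}

```text
t: 42.02
tool_pos: [0.4995, 0.1338, 0.0428]
orientation: [-0.0, -0.04, 0.999, 0.0]
force: [-5.8, 1.5, 0.4]
finger_gap: 0.0002
```

Emit:
{"method": "drive_tool", "body": {
  "steps": [
    {"xyz":[-0.005,0,0],"twist":0},
    {"xyz":[0,0,0],"twist":0}
  ]
}}

```text
t: 42.18
tool_pos: [0.4995, 0.1338, 0.0428]
orientation: [-0.001, -0.04, 0.999, 0.0]
force: [-7.4, 2.1, 1.8]
finger_gap: 0.0001
```

Emit:
{"method": "drive_tool", "body": {
  "steps": [
    {"xyz":[-0.003,0,0],"twist":0},
    {"xyz":[0,0,0],"twist":0}
  ]
}}

```text
t: 42.35
tool_pos: [0.4995, 0.1338, 0.0428]
orientation: [-0.001, -0.04, 0.999, -0.0]
force: [-9.0, 2.1, 1.7]
finger_gap: -0.0001
```

Emit:
{"method": "drive_tool", "body": {
  "steps": [
    {"xyz":[-0.003,0,0],"twist":0},
    {"xyz":[0,0,0],"twist":0},
    {"xyz":[0,0,0],"twist":0}
  ]
}}

```text
t: 42.6
tool_pos: [0.4996, 0.1338, 0.0428]
orientation: [-0.001, -0.04, 0.999, -0.0]
force: [-9.8, 1.5, 3.7]
finger_gap: 0.0
```

Emit:
{"method": "drive_tool", "body": {
  "steps": [
    {"xyz":[-0.002,0,0],"twist":0},
    {"xyz":[0,0,0],"twist":0},
    {"xyz":[0,0,0],"twist":0},
    {"xyz":[0,0,0],"twist":0}
  ]
}}

```text
t: 42.93
tool_pos: [0.4996, 0.1338, 0.0428]
orientation: [-0.001, -0.04, 0.999, -0.0]
force: [-10.6, 1.3, 3.8]
finger_gap: 0.0
```

Emit:
{"method": "drive_tool", "body": {
  "steps": [
    {"xyz":[0.05,0,0],"twist":0},
    {"xyz":[0.12,0,0],"twist":0},
    {"xyz":[0,0,-0.32],"twist":0},
    {"xyz":[0,0,-0.32],"twist":0},
    {"xyz":[0,0,-0.32],"twist":0},
    {"xyz":[0.1,-0.22,-0.25],"twist":0},
    {"xyz":[0.1,-0.25,0],"twist":0},
    {"xyz":[0.1,-0.25,0],"twist":0},
    {"xyz":[0.1,-0.25,0],"twist":0},
    {"xyz":[0.1,-0.25,0],"twist":0},
    {"xyz":[0,-0.1,0],"twist":0},
    {"xyz":[0,0,0],"twist":0}
  ]
}}

```text
t: 43.93
tool_pos: [0.4341, -0.0331, 0.1887]
orientation: [0.001, -0.038, 0.999, -0.001]
force: [-0.5, 0.7, -0.4]
finger_gap: 0.0
```

Run:
```python
from h import *
st=manip.read_state(); print(st["t"],st["tool_pos"]); V=[]
for n in("top","side"):
    im,d=cams.read_camera(n); k=cal(n); C=cloud(k,d); print(n); V.append(im)
    tops(C); tops(C,zlo=.0745)
V=[cv2.resize(V[0][150:265,185:305],(400,383),interpolation=2),cv2.resize(V[1][160:245,200:310],(400,383),interpolation=2)]
save("c3.png",np.hstack(V))
```

```text
43.9333 [ 0.43413857 -0.03313058  0.18868212]
top
extent [[-21.3, 37.5], [2.5, 51.0], [27.2, 64.6]]
242 slopes [-4.2000e-02  2.8000e-02  7.7517e+01] res 1.74
extent [[-21.0, 37.9], [1.7, 51.1], [27.1, 64.6]]
228 slopes [-4.3000e-02  1.5000e-02  7.7795e+01] res 1.35
side
extent [[-22.2, 38.1], [1.3, 54.6], [25.7, 67.6]]
175 slopes [-3.0000e-02 -5.2000e-02  7.7816e+01] res 2.5
extent [[-21.6, 39.0], [1.7, 53.9], [25.8, 67.4]]
154 slopes [-4.8000e-02 -1.8000e-02  7.8528e+01] res 1.63
```

View pics/c3.png

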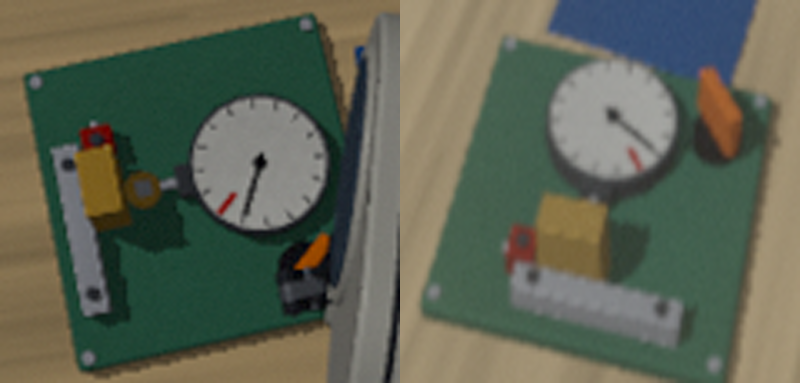

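The needle, at (246,215), lies about 0.4 rad anticlockwise of the mark at (226,203), as it should. The spacer is at (100,183) at the stop, but its top slopes about 0.045 rad with the rear raised, so I'll press it flat as before.

Run:
```python
from h import *
st=manip.read_state(); x,y=own(-10,51.5); delta(st,x,y,107,184.7)
```

```text
shift mm [-101.8  163.3   81.5] shares [-0.848  1.361  0.679] twist deg -0.24 share -0.004
```

Emit:
{"method": "drive_tool", "body": {
  "steps": [
    {"xyz":[-0.141,0.227,0],"twist":-0.004},
    {"xyz":[-0.141,0.227,0],"twist":0},
    {"xyz":[-0.141,0.227,0],"twist":0},
    {"xyz":[-0.141,0.227,0],"twist":0},
    {"xyz":[-0.141,0.227,0],"twist":0},
    {"xyz":[-0.141,0.227,0],"twist":0},
    {"xyz":[0,0,0.23],"twist":0},
    {"xyz":[0,0,0.23],"twist":0},
    {"xyz":[0,0,0.22],"twist":0},
    {"xyz":[0,0,0],"twist":0},
    {"xyz":[0,0,0],"twist":0},
    {"xyz":[0,0,0],"twist":0}
  ]
}}

```text
t: 45.03
tool_pos: [0.5219, 0.1416, 0.1078]
orientation: [0.001, -0.042, 0.999, 0.0]
force: [-0.5, -0.3, 0.8]
finger_gap: 0.0001
```

Emit:
{"method": "drive_tool", "body": {
  "steps": [
    {"xyz":[0,0,0.012],"twist":0},
    {"xyz":[0,0,0.012],"twist":0},
    {"xyz":[0,0,0.012],"twist":0}
  ]
}}

```text
t: 45.28
tool_pos: [0.5217, 0.1409, 0.1032]
orientation: [0.001, -0.042, 0.999, 0.0]
force: [-0.4, -0.2, 0.7]
finger_gap: -0.0003
```

Emit:
{"method": "drive_tool", "body": {
  "steps": [
    {"xyz":[0,0,0.012],"twist":0},
    {"xyz":[0,0,0],"twist":0}
  ]
}}

```text
t: 45.45
tool_pos: [0.5212, 0.1408, 0.1008]
orientation: [0.0, -0.042, 0.999, 0.0]
force: [0.3, 0.5, -0.7]
finger_gap: 0.0002
```

Emit:
{"method": "drive_tool", "body": {
  "steps": [
    {"xyz":[0,0,0.012],"twist":0},
    {"xyz":[0,0,0],"twist":0}
  ]
}}

```text
t: 45.62
tool_pos: [0.5208, 0.1408, 0.0993]
orientation: [-0.0, -0.042, 0.999, -0.0]
force: [-2.2, -0.3, 3.1]
finger_gap: -0.0003
```

Emit:
{"method": "drive_tool", "body": {
  "steps": [
    {"xyz":[0,0,0.008],"twist":0},
    {"xyz":[0,0,0],"twist":0}
  ]
}}

```text
t: 45.78
tool_pos: [0.5203, 0.1408, 0.0985]
orientation: [-0.001, -0.042, 0.999, -0.0]
force: [-5.4, -0.7, 7.2]
finger_gap: -0.0002
```

Emit:
{"method": "drive_tool", "body": {
  "steps": [
    {"xyz":[0,0,0.005],"twist":0},
    {"xyz":[0,0,0],"twist":0}
  ]
}}

```text
t: 45.95
tool_pos: [0.52, 0.1408, 0.0981]
orientation: [-0.001, -0.042, 0.999, -0.0]
force: [-8.2, -0.7, 11.3]
finger_gap: 0.0002
```

Emit:
{"method": "drive_tool", "body": {
  "steps": [
    {"xyz":[0.002,0,0.003],"twist":0},
    {"xyz":[0,0,0],"twist":0}
  ]
}}

```text
t: 46.12
tool_pos: [0.5197, 0.1408, 0.0979]
orientation: [-0.001, -0.042, 0.999, -0.0]
force: [-8.9, -1.6, 12.2]
finger_gap: 0.0002
```

Emit:
{"method": "drive_tool", "body": {
  "steps": [
    {"xyz":[0,0,-0.1],"twist":0},
    {"xyz":[0,0,-0.3],"twist":0},
    {"xyz":[0,0,-0.3],"twist":0},
    {"xyz":[0.17,-0.22,-0.15],"twist":0},
    {"xyz":[0.17,-0.25,0],"twist":0},
    {"xyz":[0.17,-0.25,0],"twist":0},
    {"xyz":[0.17,-0.25,0],"twist":0},
    {"xyz":[0.17,-0.25,0],"twist":0},
    {"xyz":[0,-0.2,0],"twist":0},
    {"xyz":[0,0,0],"twist":0},
    {"xyz":[0,0,0],"twist":0}
  ]
}}

```text
t: 47.03
tool_pos: [0.4336, -0.0385, 0.1994]
orientation: [0.0, -0.04, 0.999, -0.0]
force: [-0.3, 0.8, -1.0]
finger_gap: 0.0
```

Run:
```python
from h import *
st=manip.read_state(); print(st["t"],st["tool_pos"],st["force"]); V=[]
for n in("top","side"):
    im,d=cams.read_camera(n); k=cal(n); C=cloud(k,d); print(n); V.append(im)
    tops(C); tops(C,zlo=.0745); blocks(k,C,im) if 0 else rect(k,(C[...,2]>.058)&(C[...,2]<.066),C,im,"blk",.063,100)
    H=cv2.cvtColor(im,cv2.COLOR_RGB2HSV)
V=[cv2.resize(V[0][150:265,185:305],(400,383),interpolation=2),cv2.resize(V[1][110:245,200:310],(400,490),interpolation=2)[:383]]
save("c4.png",np.hstack(V))
```

```text
47.0333 [ 0.43358114 -0.03850568  0.19943977] [-0.30812948  0.83973391 -0.95709436]
top
extent [[-22.7, 37.6], [0.9, 51.0], [25.2, 64.4]]
240 slopes [-1.4000e-02  1.1000e-02  7.6553e+01] res 1.73
extent [[-22.1, 38.0], [0.5, 51.2], [24.9, 64.4]]
217 slopes [-1.4000e-02 -3.0000e-03  7.6913e+01] res 1.36
blk c [ 772.6 -588.9] mean [ 767.1 -593.1] sz [ 23. 102.] ang 89.3 pca 176.3 L [20.5 85.9] z [58.3 62.2 65.5] px 123 [36. 34. 34.]
blk c [ 681.7 -588.9] mean [ 673.1 -591.8] sz [68.5 22.6] ang 0.5 pca 169.5 L [18.9 66.1] z [58.4 62.2 65.5] px 101 [30. 29. 29.]
blk c [517.5 611.9] mean [515.6 615.8] sz [ 22.9 257.9] ang 89.5 pca 180.0 L [ 17.8 242.7] z [58.3 60.9 65.5] px 305 [27. 17. 10.]
side
extent [[-23.6, 38.6], [-0.8, 55.3], [24.2, 66.8]]
177 slopes [ 8.0000e-03 -7.0000e-02  7.6749e+01] res 2.35
extent [[-22.7, 38.3], [-0.6, 53.9], [24.3, 66.5]]
152 slopes [-0.0000e+00  5.0000e-03  7.7491e+01] res 1.65
blk c [ 543.  -201.8] mean [ 543.2 -202. ] sz [49.3 35.6] ang 8.0 pca -175.3 L [35.  49.5] z [58.9 61.8 65.4] px 106 [47. 46. 45.]
```

View pics/c4.png

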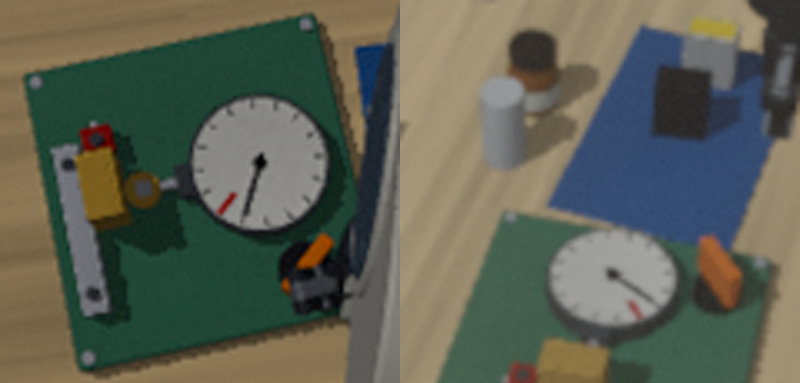

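```bash
python3 -c "
from rig import manip
print(manip.finish_job())"
```

```text
the job is handed in; nothing more can be done
None
```

I completed the whole sequence and handed the job in at about 47 s of the 72 s allowed. `finish_job` gives no verdict, so what follows is from my own checks.

- **Master:** I pushed it home with about 11 N measured at the wrist. After I let go, it was tilted about 0.06 rad with its rear lifted. I pressed the rear down with about 13 N and the top then measured flat to about 0.01 rad.
- **Zeroing:** I turned the knob 72° anticlockwise. The mark then lay about 1° from the needle, which is under 1 mm at the tip, and still did after the master was pressed flat.
- **Master put back:** it stands upright on the mat at about (539, −284) mm. The wrist camera, and later the side view, confirmed this.
- **Spacer:** I pushed it home with about 11 N. It too came to rest tilted, about 0.045 rad, so I pressed it flat with about 12 N. Its top then sloped about 0.014 rad in the top view and 0 in the side view.
- **Final reading:** the needle is about 0.43 rad anticlockwise of the mark, close to the expected 0.4.
- **Robot and bystanders:** the gripper was clear of everything at 0.2 m. The black block measured within about 3 mm of where it started. The jar and can looked unmoved in the last picture, but I did not re-measure them or the screwdriver.

**Uncertain points:**
- I never measured the load on the stop or roller directly. The largest sideways push read at the wrist was about 11 N, including while the block's corner passed the roller.
- The wrist camera's reported calibration changed by about 2 mm during the run.
- I put the spacer's centre about 32 mm from the stop face, within 26.2–34 mm but uncertain by about 2 mm.

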